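Clear the offcuts from the marble slab with the scraper block

ROBOT

A 6-joint arm with a two-finger parallel gripper is mounted at the origin on the work surface. World frame = base frame: x ahead of the robot, y to its left, z up, the work surface at z = 0. Lengths are in mm, angles in rad, forces in N, time in s.
With the tool pointing down it reaches from about 350 to 875 mm from the base axis. Payload 4.2 kg.
Tool frame: the origin (TCP) lies midway between the tips of the shut fingers; the grasp point (between the pads) lies 19 mm behind it (arm.tcp_to_grasp is the distance from the TCP to the grasp point, in mm); z points along the fingers, y is the line along which they close (so a half turn about z gives the same grasp; the last joint's range is limited). The gripper opens to 85 mm and grips with 20 to 120 N. Pads are 22 mm wide; open, the fingers measure 114 mm over their backs; the gripper's body (76 mm by 85 mm) begins 54 mm behind the grasp point. The pads swing forward as they close: fully open they stand 13 mm farther back than shut.
Start: joints at [-1.084, 0.385, 0.008, 0, -1.194, -0.259], TCP at [141.164, -608.828, 231.312] pointing down, gripper open.
Joint ranges: [-3.14, 3.14], [-1.21, 2.06], [-1.07, 1.41], [-3.16, 2.05], [-2.99, -0.16], [-3.1, 3.1]. Speed limits (rad/s): [2.79, 2.79, 3.14, 3.14, 3.14, 3.14].

INTERFACE

Orientations are given as a unit quaternion [x, y, z, w].
In Python, from bench import arm, get_image gives the robot as it stands.
- The arm moves only by the tool drive_tool, never from a script. Its argument "deltas" is a list of rows, each a list of 2 entries, a list of its own where there are three numbers: the shift along the tool's x, y, z in cm, then the turn, a rotation vector about the tool's x, y, z in degrees. In form: [[[x, y, z], [ax, ay, az]], ...]. A call has 1 to 12 rows; each row shifts and turns the commanded pose from where the row before left it, along the tool's axes as they then stand; what a row does not reach is not made up. A row lasts 1/10 s, in which the tool goes at most 50 mm and 8.59 degrees, less where a joint would pass 70% of its speed; a pose out of reach is approached as far as the arm can. A call with a gripper value outside its range is refused whole. "claw" is the finger opening in cm, from 0 to 8.54, set as the call begins (left out, the last holds). The fingers move at their own pace and stop on an object; the grip force is fixed at half the most. Time passes only in rows, so rows that do not move let the fingers close. It gives the time, the measured TCP pose, the force, the opening and the grip force at its end, in the units of the state.
- arm.read_state(): the state, without advancing time (a new reading comes with each control period).
- get_image(name): name is "scene" or "top"; returns a dict with "img" (400x640x3 uint8, red, green, blue), "fx", "fy", "cx", "cy" (pixels), "D" ([k1, k2, p1, p2, k3] as OpenCV has them; the pictures are not rectified), "eye" and "orientation" of the camera in the world. Camera axes: x right, y down, z forward; pixel columns grow to the right and rows downward; lengths in mm; the calibration is good to about 2 mm. A picture is of the moment at which its call begins. There is no depth.
- arm.job_done(): hands the job in; it is judged then, once.
The state is a dict: "clock": time; "joints": joint angles; "joint_vel": joint speeds; "joint_efforts": joint torques, N m; "position": TCP position; "ee_rot": TCP orientation; "contact_force": force on the tool from outside, world axes, zero at the start; "wrist_torque": the same for the moment, N m; "gripper_width": finger opening in mm; "grasp_force": force on a finger pad.
Only numpy, scipy, OpenCV 4.12 (cv2) and the standard library are available. Lean on these libraries where they do the work, as an engineer would, in place of code of your own. Each camera call takes 0.05 s, during which the arm holds its last target. There are 200 camera calls.

TASK

Pick up the scraper block by its leaning handle and wipe the four loose board offcuts off the marble slab into the steel catch tray at its far edge, touching the offcuts only with the scraper. Keep the scraper light on the polished marble, never bearing down on it, then set the scraper back gently, standing on its foot in the middle of its cork mat, and let go. Leave the tin, the mug and the jar alone.

Things in the scene. Friction and masses are not known exactly. Their poses are not given: they have to be found in the camera images.
- slab: Fixed polished marble slab, 220 mm (its x) by 240 mm (its y), 40 mm thick, flat on the bench with a little yaw. Origin: centre of its underside, at bench height; z up; its +x points away from the robot, to the edge with the tray.
- tray (a point): Centre of the inner floor of the open steel catch tray fixed against the slab's far (+x) edge, 4 mm above the bench; axes as the slab's. The tray is 140 mm (x) by 270 mm (y) outside, walls 4 mm, rim 28 mm above the bench, so 12 mm below the slab's top. The slab's far edge lies 71 mm from this point towards -x.
- scraper: Scraper block, 0.5 kg, standing on its cork mat: flat aluminium foot 46 mm (x) by 170 mm (y) by 22 mm high, with a flat wooden handle on top, 110 mm wide (y), 22 mm thick, leaning 25 degrees from vertical towards -x (robot side). Origin: centre of the foot's underside; z up. The foot's +x face is the wiping face.
- handle (a point): Grip point inside the scraper's handle, at (-18.2, 0, 78.2) mm in the scraper's frame; axes as the scraper's (not leaning). The handle's middle line leaves the foot's top at (8, 0, 22) mm and rises along (-0.423, 0, 0.906) for 100 mm, to (-34, 0, 113) mm; this point is 62 mm up it.
- mat: Fixed cork mat, 130 mm (x) by 210 mm (y) by 5 mm thick, left or right of the slab, where the scraper stands at the start and must stand again at the end. Origin: centre of its underside.
- offcut_strip: Offcut: a plain strip 30 by 62 mm (long along its y) of 8 mm thick rigid brown fibreboard, lying flat on the slab at the start. Origin: centre of its underside; z up.
- offcut_ell: Offcut: an L, 62 mm long (y) with a bar 20 mm wide and a foot at one end making it 34 mm wide (x) of 8 mm thick rigid brown fibreboard, lying flat on the slab at the start. Origin: centre of its underside; z up.
- offcut_disc: Offcut: a round disc, diameter 60 mm, of 8 mm thick rigid brown fibreboard, lying flat on the slab at the start. Origin: centre of its underside; z up.
- offcut_tee: Offcut: a T, bar 16 by 62 mm (long along y) with a stem 22 mm wide, 38 mm over all along x, of 8 mm thick rigid brown fibreboard, lying flat on the slab at the start. Origin: centre of its underside; z up.
- tin: Bystander: closed tin, diameter 74 mm, 110 mm high, standing on the bench on the other side of the slab from the mat. Origin: centre of its underside.
- mug: Bystander: white mug, diameter 80 mm, 95 mm high, farther off on the right. Origin: centre of its underside.
- jar: Bystander: closed amber glass jar with a steel cap, diameter 70 mm, 100 mm high, farther off on the left. Origin: centre of its underside.
Things that resemble listed ones, but are neither listed nor needed, are in the scene too. What is shaped like the scraper but green or yellow is not meant.

How it is judged:
By the outcome, as a careful person would: the job done as asked, in the order asked, and still so for the second after the job is handed in, with the robot touching nothing.
It also fails if it takes over 54 s, if anything falls off the work surface, if the arm or the gripper's body presses on something with over 40 N, if the wrist force passes 120 N, or if a joint passes its speed limit or range.

## Working session

There is one attempt and no reset: what is moved stays moved. The work goes in short steps, Python scripts to look and compute and a tool call to move; the robot and the scene stay as the last step left them, time stands still between calls to the robot, and variables do not carry over. Pictures are saved under pics/ and viewed, at most 10 in all, crops included, and the job is handed in when it is done.

Besides the shell and the picture viewer there is one more tool, called after "Emit:" as a command line: name --argument value ..., lists and objects as JSON in quotes. drive_tool: Moves the arm, as the interface text tells. Its arguments: {"type":"object","properties":{"deltas":{"type":"array"},"claw":{"type":"number"}},"required":["deltas"]}

```bash
ls; mkdir -p pics
python3 - <<'E'
from bench import arm,get_image
import cv2
for n in("scene","top"):
    d=get_image(n); cv2.imwrite(f"pics/{n}0.png",d["img"][:,:,::-1]); print(n,{k:v for k,v in d.items() if k!="img"})
print(arm.read_state(),arm.tcp_to_grasp)
E
```

```text
pics
scene {'fx': 482.76993423501176, 'fy': 482.76993423501176, 'cx': 311.3049481381959, 'cy': 198.94915889750916, 'D': array([0.0070326, 0.       , 0.       , 0.       , 0.       ]), 'eye': array([ 886.66323747, -682.77403315, 1255.53782747]), 'orientation': array([ 0.9280935 ,  0.23614262, -0.06933429, -0.27941345])}
top {'fx': 376.38928656083095, 'fy': 376.38928656083095, 'cx': 311.9136251570582, 'cy': 199.83914368781475, 'D': array([0.00837948, 0.        , 0.        , 0.        , 0.        ]), 'eye': array([ 400.91744337,   21.98804756, 1017.13130743]), 'orientation': array([-0.70460131,  0.7057908 , -0.06035753,  0.04187258])}
{'clock': 0.1, 'joints': array([-1.08438537e+00,  3.85499520e-01,  6.76386007e-03, -3.84399015e-04,
       -1.19399720e+00, -2.58627937e-01]), 'joint_vel': array([ 0.00021094, -0.00163932,  0.00267422,  0.00057182,  0.00163679,
       -0.00024371]), 'joint_efforts': array([-9.36167125e-04, -3.93317664e+01,  1.88930404e+01,  4.19799417e+00,
       -2.60970752e-03,  1.07076596e-05]), 'position': array([ 141.04270997, -608.35147984,  230.32702419]), 'ee_rot': array([-1.13574962e-01,  9.93528942e-01,  9.66875828e-04, -1.86018005e-04]), 'contact_force': array([-0.06433488, -0.62072053, -0.73215643]), 'wrist_torque': array([-0.02628623, -0.03505106, -0.04752376]), 'grasp_force': 0.0, 'gripper_width': 85.13791017879076} 18.700000000000003
```

View pics/scene0.png

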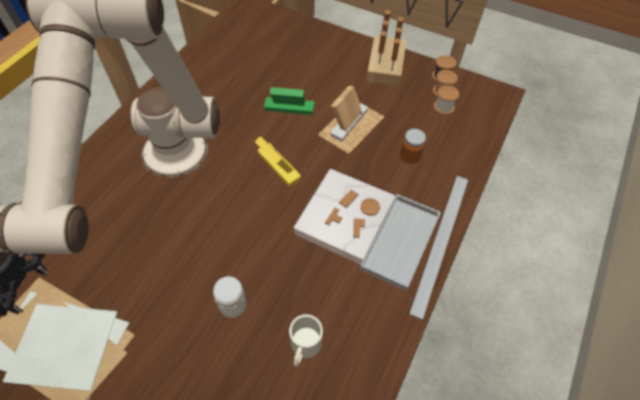

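View pics/top0.png

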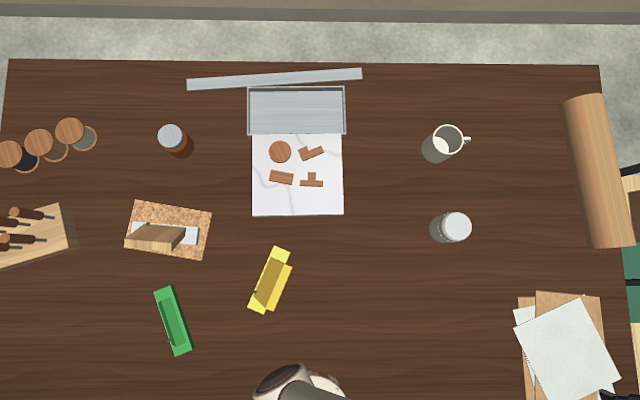

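Candidates for the scraper: green block top(173,320)/scene(289,100), yellow block top(270,280)/scene(277,162), and the aluminium foot with wooden handle on cork top(168,232)/scene(347,115). I choose the last and check it in a close crop.

Run:
```python
import cv2,numpy as np
t=cv2.imread("pics/top0.png");s=cv2.imread("pics/scene0.png")
def crop(i,x0,y0,w,h,k):
    c=cv2.resize(i[y0:y0+h,x0:x0+w],None,fx=k,fy=k,interpolation=cv2.INTER_CUBIC)
    for x in range((x0+9)//10*10,x0+w,10):
        cv2.line(c,((x-x0)*k,0),((x-x0)*k,8 if x%50 else 20),(0,255,0),1)
        if x%20==0: cv2.putText(c,str(x),((x-x0)*k,20),0,.35,(0,255,255),1)
    for y in range((y0+9)//10*10,y0+h,10):
        cv2.line(c,(0,(y-y0)*k),(8,(y-y0)*k),(0,255,0),1)
        if y%20==0: cv2.putText(c,str(y),(8,(y-y0)*k+4),0,.35,(0,255,255),1)
    return c
a=crop(t,118,190,100,75,8); cv2.imwrite("pics/c1.png",a)
b=crop(s,310,80,80,75,10); cv2.imwrite("pics/c2.png",b[:600])
c=crop(t,236,80,120,140,4); d=crop(s,290,165,150,125,2*1)
cv2.imwrite("pics/c3.png",crop(t,236,80,130,140,4))
```

```text
(no output)
```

View pics/c1.png

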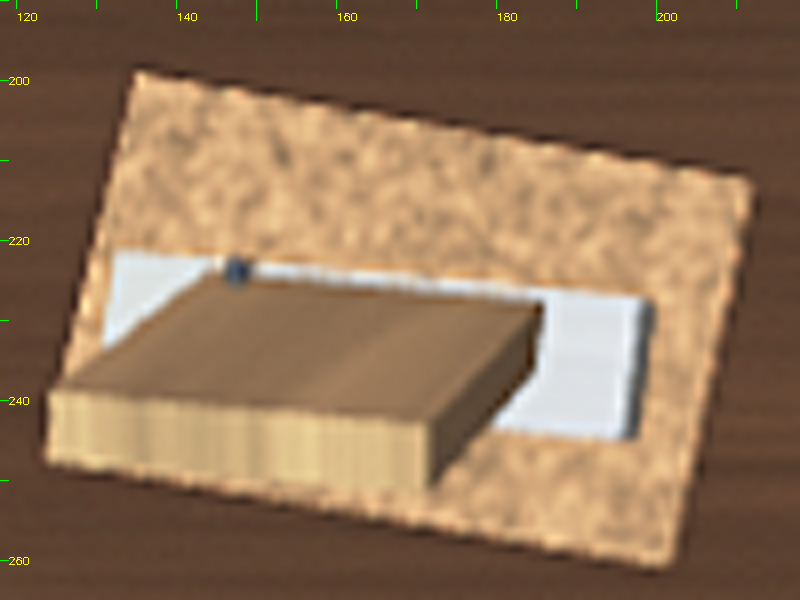

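View pics/c2.png

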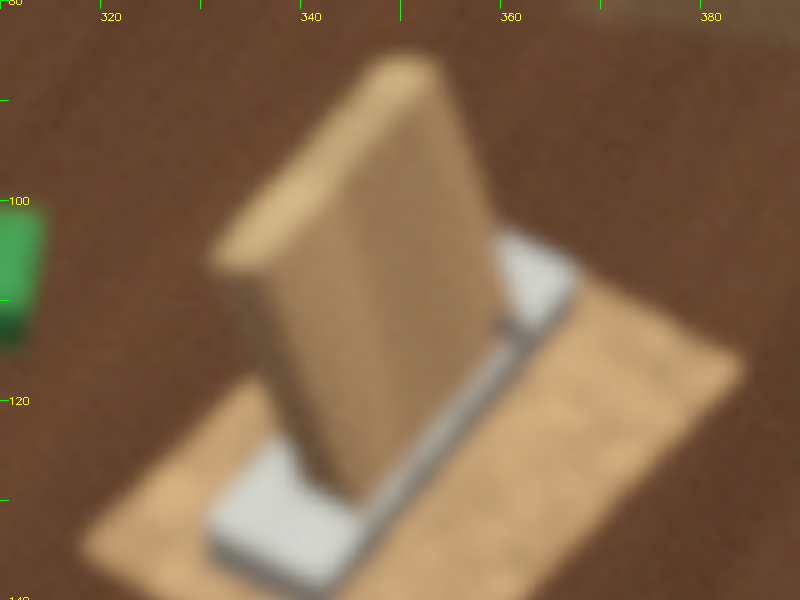

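View pics/c3.png

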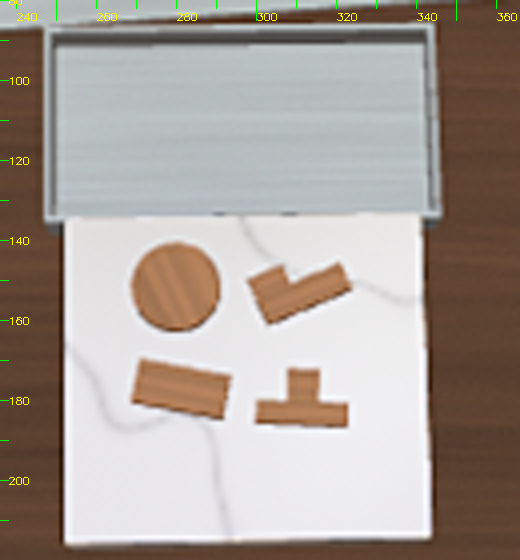

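Crop confirms: aluminium foot, plain wooden handle leaning to the robot side, on the cork mat (foot top corners at top (198,227), (195,244.6), (132.8,221.5)). The slab's top corners are (251.8,215.8), (343.8,214.5), (341.3,133.3), (252.5,133.8); the offcuts lie within columns 268–324.

```bash
cat > h.py <<'E'
import numpy as np,cv2
from scipy.optimize import least_squares
from scipy.spatial.transform import Rotation as R
CAM={"s":dict(f=482.76993,c=(311.30495,198.94916),k=.0070326,eye=[886.66324,-682.77403,1255.53783],q=[.9280935,.23614262,-.06933429,-.27941345]),
"t":dict(f=376.38929,c=(311.91363,199.83914),k=.00837948,eye=[400.91744,21.98805,1017.13131],q=[-.70460131,.7057908,-.06035753,.04187258])}
def proj(c,P):
    c=CAM[c];Rm=R.from_quat(c["q"]).as_matrix().T
    K=np.array([[c["f"],0,c["c"][0]],[0,c["f"],c["c"][1]],[0,0,1.]])
    return cv2.projectPoints(np.atleast_2d(P).astype(float),cv2.Rodrigues(Rm)[0],-Rm@np.array(c["eye"]),K,np.array([c["k"],0,0,0,0]))[0].reshape(-1,2)
def ray(c,uv,z):
    c=CAM[c];K=np.array([[c["f"],0,c["c"][0]],[0,c["f"],c["c"][1]],[0,0,1.]])
    u=cv2.undistortPoints(np.array([[uv]],float),K,np.array([c["k"],0,0,0,0])).ravel()
    d=R.from_quat(c["q"]).apply([*u,1]);e=np.array(c["eye"]);return e+d*(z-e[2])/d[2]
def fit(obs,x0,free_z=True):
    # obs: (cam, local xyz, uv)
    def res(p):
        Rz=R.from_euler("z",p[3])
        return np.concatenate([(proj(c,Rz.apply(l)+p[:3])[0]-uv)*(1 if c=="t" else .7) for c,l,uv in obs])
    r=least_squares(res,x0,loss="soft_l1");return r.x,res(r.x).reshape(-1,2)
E
python3 - <<'E'
from h import *
np.set_printoptions(precision=2,suppress=True)
o=[("t",(23,-85,22),(198,227.1)),("t",(-23,-85,22),(194.9,244.6)),("t",(23,85,22),(132.75,221.5)),
("t",(-24,55,117.6),(124,239)),("t",(-24,-55,117.6),(171.75,242.75)),("t",(-44,-55,108.3),(171.75,251.25)),("t",(-44,55,108.3),(123.6,247.75)),
("t",(20.1,55,22),(143,224.4)),("t",(20.1,-55,22),(185.9,227.9)),
("s",(-44,55,108.3),(348.5,85.5)),("s",(-24,55,117.6),(353.8,86.2)),("s",(-44,-55,108.3),(331.2,106.2)),("s",(-24,-55,117.6),(336.2,107)),
("s",(23,85,22),(368,106.8)),("s",(-23,-85,22),(330.7,132.5)),("s",(23,-85,22),(342.2,138.2))]
print("scraper",*fit(o,[450,350,5,0]))
m=[("t",(65,105,5),(135.1,199)),("t",(65,-105,5),(212,212.5)),("t",(-65,-105,5),(202,261)),("s",(65,105,5),(384.5,116.2)),("s",(-65,-105,5),(318.2,134.5))]
print("mat",*fit(m,[450,350,0,0]))
s=[("t",(-110,120,40),(251.75,215.75)),("t",(-110,-120,40),(343.75,214.5)),("t",(110,-120,40),(341.25,133.25)),("t",(110,120,40),(252.5,133.75)),
("s",(-110,120,40),(330,171)),("s",(-110,-120,40),(295,226))]
p,r=fit(s,[500,0,0,0]);print("slab",p,r)
Rz=R.from_euler("z",p[3])
q=dict(disc=[(132,286),(220,286),(176,242),(176,331)],strip=[(143,360),(231,376),(223,418),(133,402)],ell=[(248,280),(340,262),(352,288),(270,324)],tee=[(256,403),(348,402),(348,427),(256,425),(288,368),(320,369)])
for n,l in q.items():
    print(n,np.array([Rz.inv().apply(ray("t",(236+a/4,80+b/4),48)-p[:3])[:2] for a,b in l]).round())
E
```

```text
scraper [458.46 382.12   2.24  -0.08] [[-0.53 -0.28]
 [ 0.35 -0.14]
 [-0.66 -0.03]
 [-0.32 -0.06]
 [-0.83  0.  ]
 [-0.63  0.12]
 [ 0.62 -0.14]
 [ 0.51 -0.88]
 [-0.07 -0.92]
 [-0.75  0.64]
 [-0.72  0.33]
 [-0.81  0.08]
 [-0.57 -0.17]
 [-0.93  0.32]
 [-0.72  0.01]
 [-0.59  0.06]]
mat [468.92 378.64  -1.48  -0.18] [[-0.18 -0.2 ]
 [ 0.06 -0.11]
 [-0.36 -0.35]
 [-1.01  0.34]
 [-0.96  0.05]]
slab [614.67  34.49  -4.37   0.01] [[-0.04 -0.53]
 [-0.31 -0.35]
 [ 0.04  0.15]
 [-0.11  0.14]
 [-0.22 -1.01]
 [-1.6   1.25]]
disc [[57. 74.]
 [57. 16.]
 [87. 45.]
 [27. 45.]]
strip [[  7.  67.]
 [ -4.   9.]
 [-32.  15.]
 [-21.  73.]]
ell [[ 61.  -2.]
 [ 73. -64.]
 [ 55. -71.]
 [ 31. -17.]]
tee [[-22.  -7.]
 [-22. -67.]
 [-39. -67.]
 [-37.  -7.]
 [  1. -28.]
 [  0. -49.]]
```

```bash
cat > go.py <<'E'
from h import *
T=np.radians(25)
def pose(x,y,z,yaw):
    """TCP pose holding the scraper (foot-underside centre at x,y,z, yaw)"""
    Q=R.from_euler("z",yaw)
    M=np.array([[0,-np.cos(T),np.sin(T)],[-1,0,0],[0,-np.sin(T),-np.cos(T)]])
    tr=Q*R.from_matrix(M)
    return Q.apply([-18.2,0,78.2])+np.array([x,y,z])+tr.apply([0,0,18.7]),tr
def plan(start,wps,mm=40,deg=6):
    """print rows (cm, deg, tool axes) through waypoints (p,rot); rounded, errors carried"""
    p,r=np.array(start[0]),start[1]
    for P,Q in wps:
        n=max(1,int(np.ceil(max(np.linalg.norm(P-p)/mm,np.degrees((r.inv()*Q).magnitude())/deg))))
        print("#",n)
        for i in range(n,0,-1):
            t=np.round(r.inv().apply((P-p)/i)/10,2); w=np.round(np.degrees((r.inv()*Q).as_rotvec())/i,1)
            p=p+r.apply(t*10); r=r*R.from_rotvec(np.radians(w))
            print([t.tolist(),w.tolist()],end=",\n")
    return p,r
def now():
    from bench import arm
    s=arm.read_state();return s["position"],R.from_quat(s["ee_rot"])
E
python3 - <<'E'
from go import *
g=pose(458.5,382.1,5,-.08)
pre=(g[0]-g[1].apply([0,0,85]),g[1])
print(g[0],pre[0])
c=now(); mid=R.concatenate
from scipy.spatial.transform import Slerp
sl=Slerp([0,1],R.concatenate([c[1],g[1]]))
plan(c,[(np.array([440,-400,260]),sl(.35)),(np.array([580,-20,260]),sl(.8)),pre])
E
```

```text
[448.23589445 382.92288468  66.25204438] [412.42823307 385.79362445 143.28820628]
# 10
[[-3.38, 1.36, -0.29], [0.8, -0.5, -2.5]],
[[-3.44, 1.2, -0.28], [0.8, -0.6, -2.5]],
[[-3.49, 1.05, -0.26], [0.7, -0.6, -2.5]],
[[-3.54, 0.89, -0.24], [0.8, -0.5, -2.5]],
[[-3.58, 0.73, -0.22], [0.7, -0.6, -2.5]],
[[-3.61, 0.57, -0.19], [0.8, -0.5, -2.5]],
[[-3.63, 0.41, -0.16], [0.7, -0.6, -2.5]],
[[-3.64, 0.25, -0.13], [0.8, -0.5, -2.5]],
[[-3.65, 0.1, -0.1], [0.7, -0.6, -2.5]],
[[-3.66, -0.07, -0.06], [0.8, -0.5, -2.4]],
# 11
[[-3.13, 1.93, -0.08], [0.9, -0.6, -2.9]],
[[-3.23, 1.77, -0.08], [0.9, -0.6, -2.9]],
[[-3.31, 1.6, -0.07], [0.9, -0.7, -2.9]],
[[-3.39, 1.43, -0.05], [0.9, -0.6, -2.9]],
[[-3.46, 1.26, -0.04], [0.9, -0.7, -2.9]],
[[-3.52, 1.08, -0.01], [0.9, -0.7, -2.9]],
[[-3.57, 0.91, 0.01], [0.9, -0.6, -2.9]],
[[-3.61, 0.72, 0.04], [0.9, -0.7, -2.9]],
[[-3.64, 0.54, 0.07], [0.8, -0.6, -2.9]],
[[-3.66, 0.36, 0.11], [0.9, -0.7, -3.0]],
[[-3.68, 0.17, 0.15], [0.8, -0.6, -2.9]],
# 12
[[-2.7, 2.65, 0.19], [0.4, -0.3, -1.2]],
[[-2.75, 2.59, 0.18], [0.4, -0.3, -1.2]],
[[-2.8, 2.54, 0.18], [0.4, -0.3, -1.2]],
[[-2.86, 2.48, 0.18], [0.4, -0.3, -1.2]],
[[-2.91, 2.42, 0.18], [0.3, -0.2, -1.2]],
[[-2.96, 2.36, 0.17], [0.4, -0.3, -1.2]],
[[-3.0, 2.3, 0.18], [0.3, -0.2, -1.2]],
[[-3.05, 2.23, 0.17], [0.4, -0.3, -1.2]],
[[-3.09, 2.17, 0.17], [0.3, -0.2, -1.2]],
[[-3.14, 2.11, 0.18], [0.4, -0.3, -1.2]],
[[-3.18, 2.04, 0.18], [0.3, -0.2, -1.1]],
[[-3.22, 1.98, 0.17], [0.4, -0.3, -1.2]],
```

Emit:
drive_tool --deltas '[[[-3.4,1.4,-0.3],[0.8,-0.5,-2.5]],[[-3.4,1.2,-0.3],[0.8,-0.6,-2.5]],[[-3.5,1.0,-0.3],[0.7,-0.6,-2.5]],[[-3.5,0.9,-0.2],[0.8,-0.5,-2.5]],[[-3.6,0.7,-0.2],[0.7,-0.6,-2.5]],[[-3.6,0.6,-0.2],[0.8,-0.5,-2.5]],[[-3.6,0.4,-0.2],[0.7,-0.6,-2.5]],[[-3.6,0.3,-0.1],[0.8,-0.5,-2.5]],[[-3.7,0.1,-0.1],[0.7,-0.6,-2.5]],[[-3.7,-0.1,-0.1],[0.8,-0.5,-2.4]]]' --claw 7

```text
clock: 1.1
position: [440.6, -399.0, 261.1]
ee_rot: [-0.325, 0.942, -0.06, 0.055]
contact_force: [0.0, -0.9, 0.3]
gripper_width: 70.2
grasp_force: 0.0
```

Emit:
drive_tool --deltas '[[[-3.1,1.9,-0.1],[0.9,-0.6,-2.9]],[[-3.2,1.8,-0.1],[0.9,-0.6,-2.9]],[[-3.3,1.6,-0.1],[0.9,-0.7,-2.9]],[[-3.4,1.4,0],[0.9,-0.6,-2.9]],[[-3.5,1.3,0],[0.9,-0.7,-2.9]],[[-3.5,1.1,0],[0.9,-0.7,-2.9]],[[-3.6,0.9,0],[0.9,-0.6,-2.9]],[[-3.6,0.7,0],[0.9,-0.7,-2.9]],[[-3.6,0.5,0.1],[0.8,-0.6,-2.9]],[[-3.7,0.4,0.1],[0.9,-0.7,-3.0]],[[-3.7,0.2,0.1],[0.8,-0.6,-2.9]]]'

```text
clock: 2.2
position: [579.0, -18.5, 260.8]
ee_rot: [-0.57, 0.802, -0.131, 0.12]
contact_force: [0.5, -0.3, -0.4]
gripper_width: 69.8
grasp_force: 0.0
```

Run:
```python
from go import *
from bench import arm
g=pose(458.5,382.1,5,-.08)
c=now();print(c[0],arm.read_state()["joints"].round(2))
plan(c,[(g[0]-g[1].apply([0,0,85]),g[1])])
```

```text
[579.00493066 -18.45864659 260.78639612] [ 0.34  0.12 -0.42  0.28 -0.74 -0.85]
# 12
[[-2.7, 2.63, 0.19], [0.4, -0.3, -1.2]],
[[-2.75, 2.58, 0.19], [0.4, -0.3, -1.2]],
[[-2.8, 2.52, 0.19], [0.4, -0.3, -1.2]],
[[-2.85, 2.46, 0.18], [0.3, -0.3, -1.2]],
[[-2.9, 2.4, 0.19], [0.4, -0.3, -1.2]],
[[-2.95, 2.34, 0.18], [0.3, -0.2, -1.2]],
[[-3.0, 2.28, 0.18], [0.4, -0.3, -1.1]],
[[-3.04, 2.23, 0.18], [0.3, -0.2, -1.2]],
[[-3.09, 2.16, 0.19], [0.4, -0.3, -1.1]],
[[-3.13, 2.1, 0.19], [0.3, -0.2, -1.2]],
[[-3.17, 2.04, 0.18], [0.4, -0.3, -1.1]],
[[-3.21, 1.98, 0.19], [0.3, -0.2, -1.2]],
```

Emit:
drive_tool --deltas '[[[-2.7,2.6,0.2],[0.4,-0.3,-1.2]],[[-2.8,2.6,0.2],[0.4,-0.3,-1.2]],[[-2.8,2.5,0.2],[0.4,-0.3,-1.2]],[[-2.8,2.5,0.2],[0.3,-0.3,-1.2]],[[-2.9,2.4,0.2],[0.4,-0.3,-1.2]],[[-3.0,2.3,0.2],[0.3,-0.2,-1.2]],[[-3.0,2.3,0.2],[0.4,-0.3,-1.1]],[[-3.0,2.2,0.2],[0.3,-0.2,-1.2]],[[-3.1,2.2,0.2],[0.4,-0.3,-1.1]],[[-3.1,2.1,0.2],[0.3,-0.2,-1.2]],[[-3.2,2.0,0.2],[0.4,-0.3,-1.1]],[[-3.2,2.0,0.2],[0.3,-0.2,-1.2]]]'

```text
clock: 3.4
position: [413.5, 385.6, 141.7]
ee_rot: [-0.662, 0.718, -0.159, 0.146]
contact_force: [1.2, 0.2, 0.5]
gripper_width: 70.2
grasp_force: 0.0
```

Emit:
drive_tool --deltas '[[[0,0,0],[0,0,0]],[[0,0,0],[0,0,0]]]'

```text
clock: 3.6
position: [413.9, 384.7, 141.5]
ee_rot: [-0.662, 0.718, -0.159, 0.146]
contact_force: [-0.4, -0.9, -0.5]
gripper_width: 70.2
grasp_force: 0.0
```

Run:
```python
from go import *
from bench import arm,get_image
g=pose(458.5,382.1,5,-.08)
c=now();print(c[0],arm.read_state()["joints"].round(2))
plan(c,[(g[0]-g[1].apply([0,0,50]),g[1]),g],20)
a=get_image("top")["img"][180:270,110:230,::-1];b=get_image("scene")["img"][60:150,300:420,::-1]
cv2.imwrite("pics/pre.png",cv2.resize(np.vstack([a,b]),None,fx=3.3,fy=3.3,interpolation=2))
```

```text
[413.86558283 384.72612164 141.52630383] [ 1.17  0.27 -0.73  0.82 -0.58 -1.94]
# 2
[[-0.05, 0.03, 1.64], [0.0, -0.1, -0.0]],
[[-0.05, 0.03, 1.64], [0.0, -0.0, -0.0]],
# 3
[[-0.0, -0.0, 1.67], [0.0, -0.0, -0.0]],
[[-0.0, -0.0, 1.66], [0.0, -0.0, -0.0]],
[[-0.0, -0.0, 1.67], [0.0, -0.0, -0.0]],
```

View pics/pre.png

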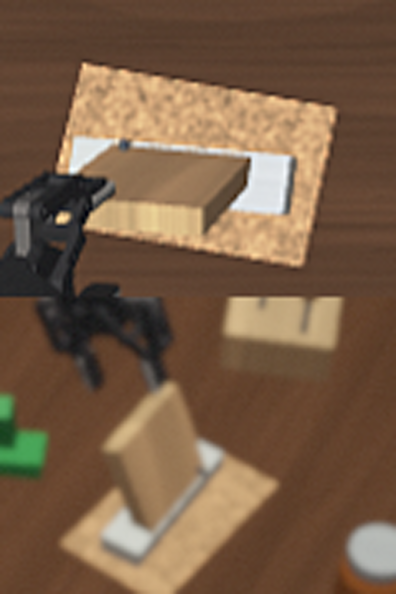

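The fingers stand astride just behind/above the handle's end; they look shifted towards +y, so I check by projection.

Run:
```python
from go import *
c=now()
for s in(-35,35):
    P=c[0]+c[1].apply([0,s,-13+3]); print(s,P.round(),"top",((proj("t",P)[0]-[110,180])*3.3).round(),"scene",((proj("s",P)[0]-[300,60])*3.3+[0,297]).round())
```

```text
-35 [442. 382. 166.] top [100. 187.] scene [154. 387.]
35 [379. 387. 136.] top [105. 281.] scene [ 98. 384.]
```

Emit:
drive_tool --deltas '[[[-0.05,0,1.6],[0,0,0]],[[-0.05,0.05,1.6],[0,0,0]],[[0,0,1.5],[0,0,0]],[[0,0,1.5],[0,0,0]],[[0,0,1.0],[0,0,0]],[[0,0,0.9],[0,0,0]],[[0,0,0.2],[0,0,0]],[[0,0,0],[0,0,0]]]'

```text
clock: 4.5
position: [449.6, 381.7, 67.1]
ee_rot: [-0.661, 0.719, -0.159, 0.146]
contact_force: [1.0, 0.1, -0.4]
gripper_width: 70.0
grasp_force: 0.0
```

Run:
```python
from go import *
from bench import arm
g=pose(458.5,382.1,5,-.08)
c=now();s=arm.read_state();print(c[0],g[0],s["contact_force"],s["clock"])
plan(c,[g],20)
```

```text
[449.55217053 381.74077069  67.11326624] [448.23589445 382.92288468  66.25204438] [ 0.96192338  0.06244936 -0.40416649] 4.5
# 1
[[-0.11, 0.16, 0.02], [0.0, -0.1, -0.2]],
```

Emit:
drive_tool --deltas '[[[-0.1,0.1,0],[0,0,0]],[[0,0,0],[0,0,0]],[[0,0,0],[0,0,0]],[[0,0,0],[0,0,0]],[[0,0,0],[0,0,0]]]' --claw 3

```text
clock: 5.0
position: [448.0, 384.1, 66.6]
ee_rot: [-0.661, 0.718, -0.159, 0.147]
contact_force: [-0.8, -0.5, 0.7]
gripper_width: 30.0
grasp_force: 0.0
```

Emit:
drive_tool --deltas '[[[0,0,0],[0,0,0]],[[0,0,0],[0,0,0]],[[0,0,0],[0,0,0]],[[0,0,0],[0,0,0]],[[0,0,0],[0,0,0]]]' --claw 0

```text
clock: 5.5
position: [448.4, 384.0, 66.8]
ee_rot: [-0.661, 0.718, -0.159, 0.147]
contact_force: [-0.0, -1.7, 4.2]
gripper_width: 21.3
grasp_force: 59.7
```

```bash
cat >> go.py <<'E'
C0=(np.array([448.2,384.0,66.7]),R.from_quat([-.661,.718,-.159,.147]))
S0=(np.array([458.5,382.1,5]),R.from_euler("z",-.08))
SLAB=(np.array([614.7,34.5,0]),.01)
def hold(x,y,z,yaw):
    q=R.from_euler("z",yaw)*S0[1].inv()
    return np.array([x,y,z])+q.apply(C0[0]-S0[0]),q*C0[1]
def on_slab(x,y,h,dyaw=0):
    P=SLAB[0]+R.from_euler("z",SLAB[1]).apply([x,y,40+h]);return hold(*P,SLAB[1]+dyaw)
E
python3 - <<'E'
from go import *
p=plan(now(),[hold(458.5,382.1,95,-.08)],15)
p=plan(p,[on_slab(-78,1,50)],30)
plan(p,[on_slab(-78,1,3)],10)
E
```

```text
# 6
[[-0.0, -0.63, -1.36], [-0.0, -0.0, 0.0]],
[[-0.0, -0.63, -1.36], [-0.0, -0.0, 0.0]],
[[-0.0, -0.63, -1.36], [-0.0, -0.0, 0.0]],
[[-0.0, -0.63, -1.36], [-0.0, -0.0, 0.0]],
[[-0.0, -0.63, -1.35], [-0.0, -0.0, 0.0]],
[[-0.0, -0.64, -1.36], [-0.0, -0.0, 0.0]],
# 12
[[2.84, -0.79, 0.41], [-0.0, -0.2, -0.4]],
[[2.85, -0.77, 0.4], [-0.0, -0.2, -0.4]],
[[2.85, -0.75, 0.39], [-0.0, -0.2, -0.4]],
[[2.86, -0.73, 0.38], [-0.0, -0.2, -0.4]],
[[2.87, -0.71, 0.37], [-0.0, -0.2, -0.4]],
[[2.87, -0.69, 0.36], [-0.0, -0.2, -0.4]],
[[2.88, -0.66, 0.35], [-0.0, -0.2, -0.4]],
[[2.88, -0.65, 0.35], [-0.0, -0.2, -0.4]],
[[2.89, -0.62, 0.33], [-0.0, -0.2, -0.4]],
[[2.89, -0.6, 0.33], [-0.0, -0.1, -0.4]],
[[2.9, -0.59, 0.32], [-0.0, -0.2, -0.3]],
[[2.9, -0.57, 0.31], [-0.0, -0.1, -0.4]],
# 5
[[0.0, 0.4, 0.85], [-0.0, -0.0, 0.0]],
[[0.0, 0.4, 0.85], [-0.0, -0.0, 0.0]],
[[0.0, 0.4, 0.85], [-0.0, -0.0, 0.0]],
[[0.0, 0.39, 0.85], [-0.0, -0.0, 0.0]],
[[0.0, 0.4, 0.85], [-0.0, -0.0, 0.0]],
```

Emit:
drive_tool --deltas '[[[0,-0.2,-0.4],[0,0,0]],[[0,-0.43,-0.96],[0,0,0]],[[0,-0.63,-1.36],[0,0,0]],[[0,-0.63,-1.36],[0,0,0]],[[0,-0.63,-1.36],[0,0,0]],[[0,-0.63,-1.36],[0,0,0]],[[0,-0.43,-0.95],[0,0,0]],[[0,-0.2,-0.4],[0,0,0]]]'

```text
clock: 6.3
position: [447.0, 383.2, 154.9]
ee_rot: [-0.662, 0.718, -0.159, 0.145]
contact_force: [0.3, -0.3, -6.4]
gripper_width: 21.7
grasp_force: 59.1
```

Emit:
drive_tool --deltas '[[[1.4,-0.4,0.2],[0,-0.1,-0.2]],[[2.9,-0.8,0.4],[0,-0.2,-0.4]],[[2.9,-0.8,0.4],[0,-0.2,-0.4]],[[2.9,-0.8,0.4],[0,-0.2,-0.4]],[[2.9,-0.7,0.4],[0,-0.2,-0.4]],[[2.9,-0.7,0.4],[0,-0.2,-0.4]],[[2.9,-0.7,0.4],[0,-0.2,-0.4]],[[2.9,-0.7,0.3],[0,-0.2,-0.4]],[[2.9,-0.6,0.3],[0,-0.2,-0.4]],[[2.9,-0.6,0.3],[0,-0.2,-0.4]],[[2.9,-0.6,0.3],[0,-0.1,-0.4]],[[2.9,-0.6,0.3],[0,-0.1,-0.3]]]'

```text
clock: 7.5
position: [521.3, 43.8, 150.1]
ee_rot: [0.692, -0.689, 0.152, -0.15]
contact_force: [1.1, -0.7, -6.4]
gripper_width: 21.3
grasp_force: 59.4
```

Emit:
drive_tool --deltas '[[[1.4,-0.3,0.1],[0,0,-0.2]],[[0,0,0],[0,0,0]],[[0,0,0],[0,0,0]]]'

```text
clock: 7.8
position: [525.6, 32.2, 151.4]
ee_rot: [0.693, -0.688, 0.152, -0.151]
contact_force: [0.2, 0.7, -6.3]
gripper_width: 21.4
grasp_force: 59.4
```

Run:
```python
from go import *
from bench import arm,get_image
a=get_image("top")["img"][80:230,200:380,::-1];b=get_image("scene")["img"][110:260,270:450,::-1]
cv2.imwrite("pics/w0.png",cv2.resize(np.hstack([a,b]),None,fx=2.2,fy=2.2,interpolation=2))
c=now();s=arm.read_state();print(c[0],on_slab(-78,1,50)[0],s["clock"],s["contact_force"],s["wrist_torque"],s["joints"].round(2))
p=plan(c,[on_slab(-78,1,3)],10)
p=plan(p,[on_slab(100,1,2)],15)
```

```text
[526.15099779  33.10163012 151.98142628] [526.26481774  35.68652414 151.7       ] 7.9 [-0.3541389  -0.68121414 -6.38816662] [ 0.03299156  1.6520383  -0.03468931] [ 0.35  0.12 -0.9   0.82 -0.2  -1.13]
# 5
[[-0.05, 0.4, 0.86], [0.0, -0.0, 0.0]],
[[-0.06, 0.39, 0.86], [0.0, -0.0, 0.0]],
[[-0.05, 0.4, 0.86], [0.0, -0.1, 0.0]],
[[-0.05, 0.39, 0.86], [0.1, -0.0, 0.1]],
[[-0.06, 0.4, 0.85], [0.0, -0.1, 0.0]],
# 12
[[-0.0, -1.34, 0.63], [0.0, 0.0, 0.0]],
[[-0.0, -1.34, 0.63], [0.0, 0.0, 0.0]],
[[-0.0, -1.34, 0.64], [0.0, 0.0, 0.0]],
[[-0.0, -1.34, 0.63], [0.0, 0.0, 0.0]],
[[-0.0, -1.34, 0.64], [0.0, 0.0, 0.0]],
[[-0.01, -1.34, 0.63], [0.0, 0.0, 0.0]],
[[-0.0, -1.34, 0.64], [0.0, 0.0, 0.0]],
[[-0.01, -1.34, 0.63], [0.0, 0.0, 0.0]],
[[-0.0, -1.34, 0.64], [0.0, 0.0, 0.0]],
[[-0.01, -1.35, 0.63], [0.0, 0.0, 0.0]],
[[-0.0, -1.34, 0.64], [0.0, 0.0, 0.0]],
[[-0.01, -1.35, 0.63], [0.0, 0.0, 0.0]],
```

View pics/w0.png

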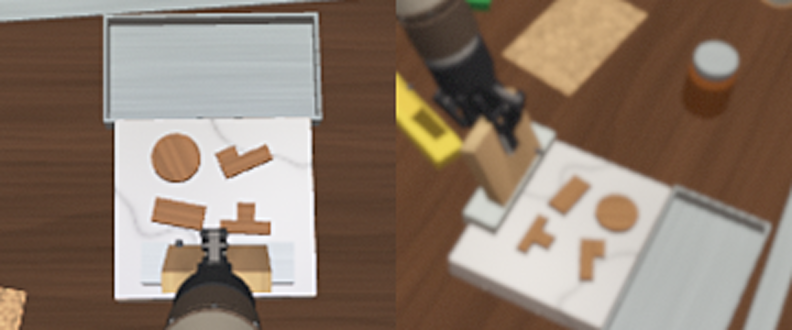

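```bash
cat > kin.py <<'E'
from go import *
from itertools import product
D=[([-1.0844,.3855,.0068,-.0004,-1.194,-.2586],[141,-608.4,230.3],[-.11357,.99353,.00097,-.00019]),
([.34,.12,-.42,.28,-.74,-.85],[579,-18.5,260.8],[-.57,.802,-.131,.12]),
([1.17,.27,-.73,.82,-.58,-1.94],[413.9,384.7,141.5],[-.662,.718,-.159,.146]),
([.35,.12,-.90,.82,-.20,-1.13],[526.2,33.1,152],[.693,-.688,.152,-.151])]
def fk(q,k,s4,s6):
    h,L1,L2,L3,d,e,off=k
    r1=R.from_euler("z",q[0]);r2=r1*R.from_euler("y",q[1]);r3=r2*R.from_euler("y",-q[2])
    r4=r3*R.from_euler("x",s4*q[3]);r5=r4*R.from_euler("y",-q[4]);r6=r5*R.from_euler("x",s6*q[5]+off)
    p=np.array([0,0,h])+r1.apply([0,d,0])+r2.apply([0,0,L1])+r3.apply([L2,0,e])+r5.apply([L3,0,0])
    return p,r6*R.from_matrix(np.array([[0,0,1],[0,1,0],[-1,0,0]]))
def res(k,s4,s6):
    o=[]
    for q,p,u in D:
        P,Q=fk(q,k,s4,s6);o+=[*((P-p)/3),*((Q.inv()*R.from_quat(u)).as_rotvec()*100)]
    return o
best=min((least_squares(res,[300,400,400,200,d0,0,o0],args=(a,b)) for a,b,o0,d0 in product((1,-1),(1,-1),(0,1.57,3.14,-1.57),(-150,150)) for _ in [0]),key=lambda r:r.cost)
for a,b in product((1,-1),(1,-1)):
    if np.abs(np.array(res(best.x,a,b))-best.fun).max()<1e-9: S=(a,b)
K=best.x
def ik(t,q0):
    f=lambda q:[*((fk(q,K,*S)[0]-t[0])/100),*((fk(q,K,*S)[1].inv()*t[1]).as_rotvec())]
    r=least_squares(f,q0);return r.x,r.cost
E
python3 - <<'E'
from kin import *
np.set_printoptions(precision=2,suppress=True)
print(best.cost,K,S);print(best.fun.reshape(-1,6))
for yaw in(0,-.15,-.25):
    q=D[3][0]
    for x,h in((-68,50),(-68,25),(-68,2),(-40,2),(-10,2),(20,2),(50,2),(75,2),(100,2)):
        q,c=ik(on_slab(x,1,h,yaw),q);print(yaw,x,h,q.round(2),round(c,4))
E
```

```text
292.60606206429634 [-126.65  768.61  296.51  345.43 -124.45  130.07   -1.57] (-1, -1)
[[11.72  3.11  7.02 -0.    0.   -0.16]
 [-9.57  4.29  3.87 -0.4  -0.1   0.35]
 [10.61 -2.17 -6.51 -0.23  0.53  0.76]
 [-0.34 -9.1  -4.38 -0.5  -0.03 -0.95]]
0 -68 50 [ 0.41  0.13 -0.84  0.71 -0.26 -1.07] 0.0
0 -68 25 [ 0.41  0.15 -0.91  0.99 -0.2  -1.35] 0.0
0 -68 2 [ 0.41  0.17 -0.97  1.41 -0.17 -1.77] 0.0
0 -40 2 [ 0.38  0.2  -0.92  1.3  -0.16 -1.64] 0.0
0 -10 2 [ 0.36  0.24 -0.86  1.16 -0.16 -1.48] 0.0
0 20 2 [ 0.34  0.27 -0.8   1.01 -0.16 -1.3 ] 0.0
0 50 2 [ 0.32  0.31 -0.73  0.85 -0.17 -1.12] 0.0
0 75 2 [ 0.3   0.33 -0.68  0.73 -0.18 -0.99] 0.0
0 100 2 [ 0.29  0.36 -0.62  0.62 -0.2  -0.87] 0.0
-0.15 -68 50 [ 0.47  0.13 -0.84  0.82 -0.34 -1.35] 0.0
-0.15 -68 25 [ 0.47  0.15 -0.9   1.03 -0.29 -1.57] 0.0
-0.15 -68 2 [ 0.47  0.17 -0.96  1.29 -0.25 -1.85] 0.0
-0.15 -40 2 [ 0.44  0.21 -0.91  1.23 -0.25 -1.76] 0.0
-0.15 -10 2 [ 0.41  0.24 -0.85  1.15 -0.24 -1.65] 0.0
-0.15 20 2 [ 0.38  0.28 -0.79  1.06 -0.24 -1.52] 0.0
-0.15 50 2 [ 0.36  0.31 -0.72  0.95 -0.25 -1.4 ] 0.0
-0.15 75 2 [ 0.34  0.34 -0.67  0.87 -0.26 -1.3 ] 0.0
-0.15 100 2 [ 0.33  0.37 -0.61  0.79 -0.27 -1.2 ] 0.0
-0.25 -68 50 [ 0.5   0.14 -0.83  0.83 -0.39 -1.48] 0.0
-0.25 -68 25 [ 0.5   0.16 -0.89  1.01 -0.34 -1.67] 0.0
-0.25 -68 2 [ 0.5   0.18 -0.95  1.22 -0.31 -1.9 ] 0.0
-0.25 -40 2 [ 0.47  0.21 -0.9   1.18 -0.3  -1.82] 0.0
-0.25 -10 2 [ 0.44  0.25 -0.84  1.11 -0.3  -1.72] 0.0
-0.25 20 2 [ 0.41  0.28 -0.78  1.04 -0.3  -1.62] 0.0
-0.25 50 2 [ 0.39  0.32 -0.71  0.96 -0.31 -1.52] 0.0
-0.25 75 2 [ 0.37  0.34 -0.66  0.89 -0.32 -1.43] 0.0
-0.25 100 2 [ 0.35  0.37 -0.6   0.83 -0.33 -1.35] 0.0
```

Run:
```python
from go import *
p=plan(now(),[on_slab(-69,-3,50,-.13),on_slab(-69,-3,5,-.13)],9,2)
```

```text
# 4
[[0.0, -0.21, 0.1], [0.0, 0.7, 1.7]],
[[-0.01, -0.21, 0.11], [0.0, 0.8, 1.7]],
[[-0.01, -0.21, 0.1], [0.1, 0.7, 1.7]],
[[-0.02, -0.21, 0.11], [0.0, 0.8, 1.8]],
# 6
[[0.0, 0.32, 0.68], [0.0, -0.0, -0.0]],
[[0.0, 0.32, 0.68], [0.0, -0.0, -0.0]],
[[0.0, 0.32, 0.68], [0.0, -0.0, -0.0]],
[[0.0, 0.31, 0.68], [0.0, -0.0, -0.0]],
[[0.0, 0.32, 0.68], [0.0, -0.0, -0.0]],
[[0.0, 0.31, 0.68], [0.0, -0.0, -0.0]],
```

Emit:
drive_tool --deltas '[[[0,-0.21,0.1],[0,0.7,1.7]],[[0,-0.21,0.1],[0,0.8,1.7]],[[0,-0.21,0.1],[0,0.7,1.7]],[[0,-0.21,0.1],[0,0.8,1.8]],[[0,0.32,0.68],[0,0,0]],[[0,0.32,0.68],[0,0,0]],[[0,0.32,0.68],[0,0,0]],[[0,0.31,0.68],[0,0,0]],[[0,0,0],[0,0,0]],[[0,0,0],[0,0,0]]]'

```text
clock: 8.9
position: [537.6, 35.4, 132.0]
ee_rot: [-0.647, 0.733, -0.159, 0.139]
contact_force: [0.1, -0.2, -6.7]
gripper_width: 21.7
grasp_force: 59.4
```

Run:
```python
from go import *
from bench import arm
c=now();s=arm.read_state();print(c[0],on_slab(-69,-3,20,-.13)[0],s["clock"],s["contact_force"],s["joints"].round(3))
p=plan(c,[on_slab(-69,-3,5,-.13)],8,2)
```

```text
[537.62602555  35.38649987 131.98228977] [535.51766811  33.12053184 121.7       ] 8.9 [ 0.12825565 -0.19456206 -6.68728796] [ 0.245  0.171 -0.95   1.246 -0.16  -1.581]
# 4
[[0.06, 0.3, 0.56], [0.2, -0.1, -0.0]],
[[0.06, 0.3, 0.56], [0.2, -0.0, -0.0]],
[[0.06, 0.31, 0.55], [0.1, -0.1, -0.0]],
[[0.07, 0.31, 0.55], [0.2, -0.0, -0.1]],
```

```bash
cat > kin.py <<'E'
from go import *
D=[([-1.0844,.3855,.0068,-.0004,-1.194,-.2586],[141,-608.4,230.3],[-.11357,.99353,.00097,-.00019]),
([.34,.12,-.42,.28,-.74,-.85],[579,-18.5,260.8],[-.57,.802,-.131,.12]),
([1.17,.27,-.73,.82,-.58,-1.94],[413.9,384.7,141.5],[-.662,.718,-.159,.146]),
([.35,.12,-.90,.82,-.20,-1.13],[526.2,33.1,152],[.693,-.688,.152,-.151]),
([.245,.171,-.95,1.246,-.16,-1.581],[537.6,35.4,132.],[-.647,.733,-.159,.139])]
def fk(q,k):
    h,L1,L2,L3,d,e,off,y4,z4,z5,a=k
    r1=R.from_euler("z",q[0]);r2=r1*R.from_euler("y",q[1]);r3=r2*R.from_euler("y",-q[2])
    r4=r3*R.from_euler("x",-q[3]);r5=r4*R.from_euler("y",-q[4]);r6=r5*R.from_euler("x",-q[5]+off)
    p=np.array([0,0,h])+r1.apply([a,d,0])+r2.apply([0,0,L1])+r3.apply([L2,0,e])+r4.apply([0,y4,z4])+r5.apply([L3,0,z5])
    return p,r6*R.from_matrix(np.array([[0,0,1],[0,1,0],[-1,0,0]]))
k0=np.array([300,400,400,200,0,0,-1.57,-100,0,0,0.])
def res(k):
    o=[]
    for q,p,u in D:
        P,Q=fk(q,k);o+=[*((P-p)/3),*((Q.inv()*R.from_quat(u)).as_rotvec()*100)]
    return np.r_[o,(k-k0)/300]
best=least_squares(res,k0)
K=best.x
def ik(t,q0):
    f=lambda q:[*((fk(q,K)[0]-t[0])/100),*((fk(q,K)[1].inv()*t[1]).as_rotvec())]
    r=least_squares(f,q0);return r.x,r.cost
E
python3 - <<'E'
from kin import *
np.set_printoptions(precision=2,suppress=True)
print(best.cost,K);print(best.fun[:30].reshape(-1,6))
for yaw in(.3,.15,0,-.15,-.3,-.45):
    q=D[3][0]
    for x,h in((-68,50),(-68,2),(-10,2),(50,2),(100,2)):
        q,c=ik(on_slab(x,1,h,yaw),q);print(yaw,x,h,q.round(2),round(c,4))
E
```

```text
2.774313953795863 [ 155.74  580.12  421.01  308.94   -0.24   -6.72   -1.57 -159.15    6.66
   -4.28   -1.2 ]
[[ 0.05  0.23 -0.57 -0.    0.   -0.13]
 [ 0.18  0.32  0.58 -0.4  -0.1   0.38]
 [-0.14  0.24  0.52 -0.23  0.53  0.8 ]
 [ 0.34 -0.78  0.01 -0.5  -0.03 -0.92]
 [-0.36  0.15 -0.54  0.07 -0.04 -0.13]]
0.3 -68 50 [ 0.38  0.15 -0.67  0.09 -0.32 -0.15] 0.0
0.3 -68 2 [ 0.37  0.23 -0.76  0.18 -0.15 -0.23] 0.0
0.3 -10 2 [ 0.33  0.31 -0.58  0.04 -0.25 -0.06] 0.0
0.3 50 2 [ 0.29  0.39 -0.41 -0.02 -0.33  0.03] 0.0
0.3 100 2 [ 0.27  0.46 -0.28 -0.04 -0.39  0.08] 0.0
0.15 -68 50 [ 0.39  0.14 -0.79  0.43 -0.24 -0.63] 0.0
0.15 -68 2 [ 0.3   0.22 -0.91  0.75 -0.05 -0.88] 0.0006
0.15 -10 2 [ 0.28  0.3  -0.8   0.76 -0.06 -0.86] 0.0
0.15 50 2 [-0.09  0.37 -0.74  1.94  0.11 -1.72] 0.0
0.15 100 2 [-0.2   0.44 -0.52  2.49  0.24 -2.18] 0.0
0 -68 50 [ 0.36  0.14 -0.88  0.79 -0.21 -1.1 ] 0.0
0 -68 2 [-0.16  0.22 -0.91  2.3   0.06 -2.14] 0.0008
0 -10 2 [-0.15  0.29 -0.81  2.28  0.07 -2.14] 0.0001
0 50 2 [ 0.2   0.37 -0.73  1.12 -0.09 -1.29] 0.0
0 100 2 [ 0.3   0.45 -0.5   0.54 -0.24 -0.79] 0.0
-0.15 -68 50 [ 0.35  0.14 -0.9   0.97 -0.25 -1.41] 0.0
-0.15 -68 2 [-0.17  0.22 -0.9   2.46  0.02 -2.43] 0.0
-0.15 -10 2 [ 0.01  0.29 -0.87  1.88 -0.07 -2.02] 0.0
-0.15 50 2 [ 0.19  0.37 -0.74  1.28 -0.14 -1.58] 0.0
-0.15 100 2 [ 0.28  0.45 -0.56  0.84 -0.23 -1.21] 0.0
-0.3 -68 50 [ 0.39  0.15 -0.89  0.99 -0.32 -1.6 ] 0.0
-0.3 -68 2 [ 0.09  0.22 -0.98  1.8  -0.16 -2.15] 0.0
-0.3 -10 2 [ 0.17  0.3  -0.87  1.52 -0.19 -1.95] 0.0
-0.3 50 2 [ 0.25  0.38 -0.72  1.19 -0.24 -1.68] 0.0
-0.3 100 2 [ 0.29  0.45 -0.56  0.93 -0.3  -1.45] 0.0
-0.45 -68 50 [ 0.44  0.17 -0.86  0.94 -0.41 -1.73] 0.0
-0.45 -68 2 [ 0.26  0.24 -0.96  1.47 -0.28 -2.11] 0.0
-0.45 -10 2 [ 0.29  0.32 -0.83  1.29 -0.3  -1.96] 0.0
-0.45 50 2 [ 0.31  0.4  -0.68  1.08 -0.33 -1.76] 0.0
-0.45 100 2 [ 0.33  0.47 -0.54  0.91 -0.38 -1.59] 0.0
```

```bash
cat >> kin.py <<'E'
def alt(x,y,z,yaw,al,up=68):
    """TCP pose gripping handle `up` mm up its line, tool turned al (deg) about closing axis"""
    Q=R.from_euler("z",yaw);r=pose(0,0,0,yaw)[1]*R.from_euler("y",al,degrees=True)
    return np.array([x,y,z])+Q.apply(np.array([8,0,22])+up*np.array([-.4226,0,.9063]))+r.apply([0,0,18.7]),r
def alt_slab(x,y,h,al,dyaw=0):
    return alt(*(SLAB[0]+R.from_euler("z",SLAB[1]).apply([x,y,40+h])),SLAB[1]+dyaw,al)
E
python3 - <<'E'
from kin import *
for al in(-25,-20,-15,15,20,25):
    q=np.array(D[2][0]);o=[]
    for t in [alt(458.5,382.1,75,-.08,al),alt(458.5,382.1,5,-.08,al),alt(458.5,382.1,95,-.08,al)]+[alt(458.5+k*78/6,382.1-348*k/6,95,-.08+.015*k,al) for k in range(1,7)]+[alt_slab(-78,1,h,al) for h in(50,25,2)]+[alt_slab(x,1,2,al) for x in range(-60,111,17)]:
        q,c=ik(t,q);o.append(q)
        if c>1e-4:print("bad",al,c)
    o=np.array(o);print(al,"q5 max",o[:,4].max().round(2),"range",o.min(0).round(2),o.max(0).round(2),"dmax",np.abs(np.diff(o,axis=0)).max(0).round(2))
E
```

```text
bad -25 0.0064947346181591864
bad -25 0.007754919773627293
bad -25 0.004081001042417013
bad -25 0.0017052085769171804
-25 q5 max 0.6 range [-0.36  0.1  -1.02 -0.31 -0.05 -1.76] [ 0.99  0.49 -0.59  1.92  0.6  -0.61] dmax [0.36 0.17 0.2  1.22 0.24 1.15]
bad -20 0.0014237925342708627
bad -20 0.0045992234217655265
bad -20 0.0003977456116126649
bad -20 0.0012302405215593038
bad -20 0.0004530403670414015
-20 q5 max 0.06 range [ 0.13  0.1  -0.92 -0.65 -0.61 -3.61] [ 0.73  0.48 -0.08  3.13  0.06  0.46] dmax [0.2  0.17 0.16 0.87 0.17 0.81]
bad -15 0.00013442140320717568
-15 q5 max 0.03 range [ 0.19  0.09 -0.97 -0.44 -0.51 -3.48] [ 0.86  0.47 -0.14  3.01  0.03  0.2 ] dmax [0.42 0.16 0.2  1.65 0.21 1.28]
15 q5 max -0.35 range [ 0.24  0.14 -1.    0.61 -0.95 -1.93] [ 1.19  0.49 -0.48  1.63 -0.35 -1.4 ] dmax [0.18 0.11 0.12 0.25 0.19 0.18]
20 q5 max -0.47 range [ 0.32  0.17 -0.99  0.58 -1.05 -1.89] [ 1.2   0.53 -0.42  1.51 -0.47 -1.45] dmax [0.18 0.11 0.12 0.18 0.18 0.15]
25 q5 max -0.58 range [ 0.35  0.2  -0.97  0.56 -1.15 -1.86] [ 1.21  0.57 -0.37  1.41 -0.58 -1.49] dmax [0.17 0.11 0.12 0.14 0.17 0.13]
```

Wrist joint 5 sits at its limit with this grip; my fitted kinematics show that tilting the tool 18° sideways about the closing axis frees it. I'll set the scraper back on the mat and regrip.

Run:
```python
from go import *
p=plan(now(),[on_slab(-69,-3,55,-.13)],15,4)
p=plan(p,[hold(458.5,382.1,95,-.08)],35,4)
```

```text
# 2
[[0.13, -0.43, -1.16], [0.3, -0.1, -0.0]],
[[0.13, -0.43, -1.16], [0.4, -0.1, -0.1]],
# 11
[[-3.07, 1.07, -0.5], [-0.0, -0.1, -0.2]],
[[-3.07, 1.05, -0.49], [-0.0, -0.1, -0.2]],
[[-3.08, 1.04, -0.49], [-0.0, -0.1, -0.2]],
[[-3.08, 1.03, -0.48], [-0.0, -0.1, -0.2]],
[[-3.09, 1.02, -0.48], [-0.0, -0.1, -0.2]],
[[-3.09, 1.01, -0.47], [-0.0, -0.1, -0.2]],
[[-3.1, 1.0, -0.47], [-0.0, -0.1, -0.2]],
[[-3.1, 0.99, -0.46], [-0.0, -0.1, -0.2]],
[[-3.11, 0.99, -0.45], [-0.0, -0.1, -0.1]],
[[-3.11, 0.98, -0.45], [-0.0, -0.1, -0.2]],
[[-3.11, 0.96, -0.44], [-0.0, -0.0, -0.1]],
```

Emit:
drive_tool --deltas '[[[0.1,-0.3,-0.8],[0.2,0,0]],[[0.1,-0.6,-1.4],[0.3,-0.1,0]],[[0,-0.5,-1.1],[0.2,-0.1,-0.1]]]'

```text
clock: 9.2
position: [535.7, 33.5, 168.1]
ee_rot: [-0.646, 0.732, -0.162, 0.143]
contact_force: [1.5, 0.0, -5.4]
gripper_width: 21.3
grasp_force: 59.7
```

Emit:
drive_tool --deltas '[[[-1.6,0.5,-0.25],[0,0,0]],[[-3.0,1.1,-0.5],[0,-0.1,-0.2]],[[-3.1,1.0,-0.5],[0,-0.1,-0.2]],[[-3.1,1.0,-0.5],[0,-0.1,-0.2]],[[-3.1,1.0,-0.5],[0,-0.1,-0.2]],[[-3.1,1.0,-0.5],[0,-0.1,-0.2]],[[-3.1,1.0,-0.5],[0,-0.1,-0.2]],[[-3.1,1.0,-0.4],[0,-0.1,-0.2]],[[-3.1,1.0,-0.4],[0,-0.1,-0.2]],[[-3.1,1.0,-0.4],[0,-0.1,-0.2]],[[-3.1,1.0,-0.4],[0,0,-0.1]],[[-1.5,0.5,-0.2],[0,0,0]]]'

```text
clock: 10.4
position: [449.7, 388.3, 166.8]
ee_rot: [-0.661, 0.719, -0.158, 0.148]
contact_force: [0.3, -0.6, -6.5]
gripper_width: 21.5
grasp_force: 59.9
```

Emit:
drive_tool --deltas '[[[0,0,0],[0,0,0]],[[0,0,0],[0,0,0]]]'

```text
clock: 10.6
position: [450.1, 383.6, 165.9]
ee_rot: [-0.66, 0.72, -0.16, 0.146]
contact_force: [0.8, -0.8, -6.1]
gripper_width: 21.4
grasp_force: 59.9
```

Run:
```python
from go import *
from bench import arm
c=now();s=arm.read_state();t=hold(458.5,382.1,12,-.08);print(c[0],t[0],s["clock"],s["joints"].round(3),c[1].as_quat(),t[1].as_quat())
p=plan(c,[t],20,4)
```

```text
[450.0598529  383.63820046 165.88669961] [448.2 384.   73.7] 10.6 [ 1.116  0.277 -0.635  0.736 -0.627 -1.801] [-0.65985518  0.71967684 -0.15959708  0.14555125] [-0.66121989  0.71823885 -0.15905289  0.1470489 ]
# 5
[[-0.01, 0.81, 1.66], [0.0, -0.0, -0.0]],
[[-0.01, 0.81, 1.65], [0.0, -0.1, -0.0]],
[[-0.0, 0.81, 1.66], [0.0, -0.0, -0.1]],
[[-0.0, 0.81, 1.65], [0.0, -0.1, -0.0]],
[[-0.0, 0.82, 1.66], [0.1, -0.0, -0.1]],
```

Emit:
drive_tool --deltas '[[[0,0.4,0.8],[0,0,0]],[[0,0.8,1.65],[0,-0.1,0]],[[0,0.8,1.65],[0,0,-0.1]],[[0,0.8,1.65],[0,-0.1,0]],[[0,0.8,1.65],[0,0,-0.1]],[[0,0.4,0.8],[0,0,0]],[[0,0,0],[0,0,0]],[[0,0,0],[0,0,0]]]'

```text
clock: 11.4
position: [449.3, 383.2, 74.9]
ee_rot: [-0.661, 0.718, -0.159, 0.147]
contact_force: [-0.2, -0.8, -5.6]
gripper_width: 21.5
grasp_force: 59.8
```

Emit:
drive_tool --deltas '[[[0,0.08,0.18],[0,0,0]],[[0,0.08,0.18],[0,0,0]],[[0,0.04,0.09],[0,0,0]],[[0,0,0],[0,0,0]]]'

```text
clock: 11.8
position: [449.1, 384.1, 70.2]
ee_rot: [-0.662, 0.718, -0.159, 0.147]
contact_force: [-0.2, -0.4, -7.4]
gripper_width: 21.6
grasp_force: 59.8
```

Emit:
drive_tool --deltas '[[[0,0.04,0.09],[0,0,0]],[[0,0.04,0.09],[0,0,0]],[[0,0,0],[0,0,0]]]'

```text
clock: 12.1
position: [449.1, 384.0, 68.0]
ee_rot: [-0.662, 0.718, -0.159, 0.147]
contact_force: [0.6, 0.1, -7.1]
gripper_width: 21.4
grasp_force: 59.8
```

Emit:
drive_tool --deltas '[[[0,0.03,0.07],[0,0,0]],[[0,0,0],[0,0,0]]]'

```text
clock: 12.3
position: [449.2, 384.0, 67.3]
ee_rot: [-0.661, 0.718, -0.159, 0.147]
contact_force: [0.5, -0.1, -6.6]
gripper_width: 21.0
grasp_force: 59.8
```

Emit:
drive_tool --deltas '[[[0,0.02,0.05],[0,0,0]],[[0,0,0],[0,0,0]]]'

```text
clock: 12.5
position: [449.3, 384.1, 67.0]
ee_rot: [-0.661, 0.718, -0.159, 0.147]
contact_force: [-0.8, 0.0, -5.3]
gripper_width: 21.7
grasp_force: 59.9
```

Emit:
drive_tool --deltas '[[[0,0.02,0.05],[0,0,0]],[[0,0,0],[0,0,0]]]'

```text
clock: 12.7
position: [449.5, 384.2, 67.0]
ee_rot: [-0.661, 0.718, -0.159, 0.148]
contact_force: [-1.6, -0.9, -0.7]
gripper_width: 21.1
grasp_force: 60.5
```

Emit:
drive_tool --deltas '[[[0,0.0,0],[0,0,0]],[[0,0,0],[0,0,0]],[[0,0,0],[0,0,0]],[[0,0,0],[0,0,0]]]' --claw 5

```text
clock: 13.1
position: [449.6, 384.4, 66.8]
ee_rot: [-0.661, 0.718, -0.159, 0.148]
contact_force: [0.1, -0.3, -0.4]
gripper_width: 50.0
grasp_force: 0.0
```

Run:
```python
from kin import *
from bench import arm
c=now();s=arm.read_state();print(c[0],s["clock"],s["contact_force"])
# scraper pose now ~ S0 ; shift by what TCP moved relative to C0
print((c[0]-C0[0]).round(1))
S=S0[0]+(c[0]-C0[0])*[1,1,0]
a=alt(*S,-.08,18)
b=alt(*S,-.08,18,up=105)
print(a[0])
p=plan(c,[(c[0]-c[1].apply([0,0,45]),c[1])],20,4)
p=plan(p,[b],20,4)
p=plan(p,[a],12,4)
```

```text
[449.58826609 384.4307106   66.82955522] 13.1 [ 0.08514193 -0.32348191 -0.41079425]
[1.4 0.4 0.1]
[446.24811613 377.82709768  72.50993637]
# 3
[[0.0, 0.0, -1.5], [0.0, 0.0, 0.0]],
[[0.0, -0.0, -1.5], [0.0, 0.0, 0.0]],
[[0.0, -0.0, -1.5], [0.0, 0.0, 0.0]],
# 5
[[0.14, 0.0, 0.03], [-0.0, 3.6, -0.0]],
[[0.13, 0.0, 0.04], [-0.0, 3.6, -0.0]],
[[0.13, 0.0, 0.05], [-0.0, 3.6, -0.0]],
[[0.13, 0.0, 0.06], [-0.0, 3.6, -0.1]],
[[0.12, 0.01, 0.07], [-0.0, 3.7, -0.0]],
# 4
[[-0.29, 0.0, 0.88], [-0.0, -0.0, -0.0]],
[[-0.28, 0.0, 0.88], [-0.0, -0.0, -0.0]],
[[-0.29, 0.0, 0.88], [-0.0, -0.0, -0.0]],
[[-0.28, 0.0, 0.88], [-0.0, -0.0, -0.0]],
```

Emit:
drive_tool --deltas '[[[0,0,-1.5],[0,0,0]],[[0,0,-1.5],[0,0,0]],[[0,0,-1.5],[0,0,0]],[[0.14,0,0],[0,3.6,0]],[[0.13,0,0.05],[0,3.6,0]],[[0.13,0,0.05],[0,3.6,0]],[[0.13,0,0.05],[0,3.6,0]],[[0.12,0,0.1],[0,3.6,0]],[[-0.28,0,0.9],[0,0,0]],[[-0.28,0,0.9],[0,0,0]],[[-0.28,0,0.9],[0,0,0]],[[-0.28,0,0.8],[0,0,0]]]'

```text
clock: 14.3
position: [446.1, 376.0, 71.4]
ee_rot: [-0.628, 0.732, -0.261, 0.032]
contact_force: [-0.0, 0.4, 0.1]
gripper_width: 49.8
grasp_force: 0.0
```

Emit:
drive_tool --deltas '[[[0,0,0],[0,0,0]],[[0,0,0],[0,0,0]],[[0,0,0],[0,0,0]],[[0,0,0],[0,0,0]]]' --claw 2.8

```text
clock: 14.7
position: [445.9, 377.5, 72.7]
ee_rot: [-0.628, 0.732, -0.26, 0.033]
contact_force: [0.2, -0.6, 0.1]
gripper_width: 28.1
grasp_force: 0.0
```

Emit:
drive_tool --deltas '[[[0,0,0],[0,0,0]],[[0,0,0],[0,0,0]],[[0,0,0],[0,0,0]],[[0,0,0],[0,0,0]],[[0,0,0],[0,0,0]]]' --claw 0

```text
clock: 15.2
position: [446.0, 377.6, 72.9]
ee_rot: [-0.628, 0.732, -0.26, 0.033]
contact_force: [-1.3, 0.3, 5.1]
gripper_width: 21.7
grasp_force: 60.1
```

Run:
```python
from kin import *
from bench import arm
ps=[];qs=[]
for i in range(1):
    s=arm.read_state();print(s["position"],s["ee_rot"].round(4),s["contact_force"],s["clock"],s["joints"].round(3))
```

```text
[446.03686122 377.61759984  72.85591463] [-0.6285  0.7322 -0.2604  0.0334] [-1.26980127  0.27728576  5.08087076] 15.2 [ 1.17   0.517 -0.561  0.713 -0.822 -1.903]
```

```bash
cat >> go.py <<'E'
C0=(np.array([446.0,377.6,72.8]),R.from_quat([-.6285,.7322,-.2604,.0334]))
S0=(np.array([459.7,382.4,5]),R.from_euler("z",-.08))
E
python3 - <<'E'
from kin import *
q=[1.17,.517,-.561,.713,-.822,-1.903]
for t in [hold(459.7,382.4,95,-.08)]+[on_slab(-78,1,h) for h in(50,25,3)]+[on_slab(x,1,2) for x in range(-60,111,30)]:
    q,c=ik(t,q);print(q.round(2),round(c,5))
p=plan(now(),[hold(459.7,382.4,95,-.08)],90)
p=plan(p,[on_slab(-78,1,50)],33)
p=plan(p,[on_slab(-78,1,10)],10)
E
```

```text
[ 1.19  0.41 -0.44  0.6  -1.01 -1.74] 0.0
[ 0.45  0.16 -0.92  1.16 -0.51 -1.55] 0.0
[ 0.38  0.2  -0.97  1.34 -0.46 -1.69] 0.0
[ 0.3   0.23 -1.    1.54 -0.42 -1.83] 0.0
[ 0.3   0.26 -0.96  1.53 -0.42 -1.81] 0.0
[ 0.29  0.3  -0.9   1.48 -0.42 -1.76] 0.0
[ 0.3   0.33 -0.84  1.43 -0.43 -1.7 ] 0.0
[ 0.3   0.37 -0.77  1.37 -0.43 -1.63] 0.0
[ 0.3   0.41 -0.7   1.3  -0.44 -1.56] 0.0
[ 0.3   0.45 -0.63  1.23 -0.45 -1.49] 0.0
# 1
[[2.51, -3.81, -7.75], [-0.0, -0.0, -0.0]],
# 11
[[2.81, -0.85, 1.38], [0.1, -0.2, -0.4]],
[[2.83, -0.83, 1.37], [0.1, -0.2, -0.4]],
[[2.84, -0.81, 1.36], [0.1, -0.2, -0.4]],
[[2.85, -0.79, 1.36], [0.1, -0.2, -0.4]],
[[2.86, -0.76, 1.35], [0.1, -0.2, -0.4]],
[[2.86, -0.74, 1.34], [0.2, -0.2, -0.4]],
[[2.88, -0.72, 1.33], [0.1, -0.2, -0.4]],
[[2.88, -0.69, 1.32], [0.2, -0.2, -0.4]],
[[2.89, -0.67, 1.31], [0.1, -0.2, -0.4]],
[[2.91, -0.65, 1.3], [0.2, -0.2, -0.4]],
[[2.91, -0.62, 1.3], [0.1, -0.2, -0.5]],
# 5
[[-0.22, 0.34, 0.69], [0.0, 0.0, 0.0]],
[[-0.22, 0.34, 0.69], [0.0, 0.0, 0.0]],
[[-0.22, 0.34, 0.69], [0.0, 0.0, 0.0]],
[[-0.23, 0.34, 0.69], [0.0, 0.0, 0.0]],
[[-0.22, 0.33, 0.69], [0.0, 0.0, 0.0]],
```

Emit:
drive_tool --deltas '[[[0.11,-0.17,-0.34],[0,0,0]],[[0.28,-0.42,-0.86],[0,0,0]],[[0.42,-0.64,-1.29],[0,0,0]],[[0.42,-0.64,-1.29],[0,0,0]],[[0.42,-0.64,-1.29],[0,0,0]],[[0.42,-0.64,-1.29],[0,0,0]],[[0.28,-0.42,-0.86],[0,0,0]],[[0.16,-0.24,-0.53],[0,0,0]]]'

```text
clock: 16.0
position: [445.6, 377.0, 162.3]
ee_rot: [-0.628, 0.732, -0.26, 0.033]
contact_force: [-0.6, -0.3, -6.0]
gripper_width: 21.5
grasp_force: 59.1
```

Emit:
drive_tool --deltas '[[[1.4,-0.4,0.7],[0,-0.1,-0.2]],[[2.8,-0.85,1.4],[0.1,-0.2,-0.4]],[[2.8,-0.8,1.35],[0.1,-0.2,-0.4]],[[2.85,-0.8,1.35],[0.1,-0.2,-0.4]],[[2.85,-0.8,1.35],[0.1,-0.2,-0.4]],[[2.85,-0.75,1.35],[0.2,-0.2,-0.4]],[[2.9,-0.7,1.35],[0.1,-0.2,-0.4]],[[2.9,-0.7,1.3],[0.2,-0.2,-0.4]],[[2.9,-0.7,1.3],[0.1,-0.2,-0.4]],[[2.9,-0.65,1.3],[0.2,-0.2,-0.4]],[[2.9,-0.6,1.3],[0.1,-0.2,-0.5]],[[1.4,-0.4,0.6],[0,-0.1,-0.2]]]'

```text
clock: 17.2
position: [521.4, 25.6, 156.4]
ee_rot: [-0.661, 0.704, -0.258, 0.041]
contact_force: [0.1, -0.4, -7.0]
gripper_width: 21.6
grasp_force: 59.5
```

Emit:
drive_tool --deltas '[[[0,0,0],[0,0,0]],[[0,0,0],[0,0,0]],[[0,0,0],[0,0,0]]]'

```text
clock: 17.5
position: [523.2, 29.9, 157.5]
ee_rot: [-0.662, 0.703, -0.258, 0.044]
contact_force: [-0.7, 0.8, -6.4]
gripper_width: 21.6
grasp_force: 59.6
```

Run:
```python
from kin import *
from bench import arm
s=arm.read_state();print(s["clock"],s["joints"].round(3),s["contact_force"],s["position"],on_slab(-78,1,50)[0])
p=plan(now(),[on_slab(-78,1,8)],10)
```

```text
17.5 [ 0.446  0.158 -0.924  1.149 -0.513 -1.539] [-0.7299325   0.8074063  -6.43354365] [523.19930552  29.90571655 157.50351467] [523.48076473  28.70805376 157.8       ]
# 5
[[-0.21, 0.35, 0.73], [0.0, 0.0, 0.0]],
[[-0.21, 0.34, 0.73], [0.0, 0.0, 0.0]],
[[-0.21, 0.35, 0.73], [0.1, 0.0, 0.0]],
[[-0.21, 0.34, 0.73], [0.0, 0.0, 0.1]],
[[-0.21, 0.35, 0.73], [0.1, 0.0, 0.0]],
```

Model agrees well with the joints. Descend to about 8 mm hover, then finer.

Emit:
drive_tool --deltas '[[[-0.21,0.35,0.73],[0,0,0]],[[-0.21,0.34,0.73],[0,0,0]],[[-0.21,0.35,0.73],[0.1,0,0]],[[-0.21,0.34,0.73],[0,0,0]],[[-0.21,0.35,0.73],[0,0,0]],[[0,0,0],[0,0,0]],[[0,0,0],[0,0,0]]]'

```text
clock: 18.2
position: [523.7, 28.6, 116.0]
ee_rot: [-0.662, 0.703, -0.258, 0.044]
contact_force: [0.3, 0.1, -5.5]
gripper_width: 21.3
grasp_force: 59.6
```

Run:
```python
from kin import *
from bench import arm,get_image
a=get_image("top")["img"][110:230,230:360,::-1];b=get_image("scene")["img"][130:250,280:410,::-1]
cv2.imwrite("pics/w1.png",cv2.resize(np.hstack([a,b]),None,fx=3,fy=3,interpolation=2))
s=arm.read_state();c=now();t=on_slab(-78,1,8);print(s["clock"],s["joints"].round(3),s["contact_force"],c[0],t[0],np.degrees((t[1]*c[1].inv()).as_rotvec()).round(2))
p=plan(c,[on_slab(-78,1,2)],3)
p=plan(p,[on_slab(102,1,2)],15)
```

```text
18.3 [ 0.316  0.219 -0.992  1.495 -0.429 -1.793] [ 0.11589359 -0.19124032 -6.05652463] [524.03144627  28.80845286 116.53588933] [523.48076473  28.70805376 115.8       ] [ 0.01 -0.03 -0.09]
# 3
[[-0.06, 0.11, 0.19], [0.0, 0.0, 0.0]],
[[-0.06, 0.11, 0.19], [0.0, 0.0, 0.0]],
[[-0.05, 0.11, 0.18], [0.0, 0.0, 0.1]],
# 12
[[-0.2, -1.36, 0.6], [0.0, 0.0, -0.0]],
[[-0.2, -1.36, 0.6], [0.0, 0.0, -0.0]],
[[-0.2, -1.36, 0.6], [0.0, 0.0, -0.0]],
[[-0.2, -1.36, 0.6], [0.0, 0.0, -0.0]],
[[-0.2, -1.36, 0.61], [0.0, 0.0, -0.0]],
[[-0.2, -1.36, 0.6], [0.0, 0.0, -0.0]],
[[-0.2, -1.36, 0.61], [0.0, 0.0, -0.0]],
[[-0.2, -1.36, 0.6], [0.0, 0.0, -0.0]],
[[-0.19, -1.36, 0.61], [0.0, 0.0, -0.0]],
[[-0.2, -1.35, 0.6], [0.0, 0.0, -0.0]],
[[-0.19, -1.36, 0.61], [0.0, 0.0, -0.0]],
[[-0.2, -1.35, 0.6], [0.0, 0.0, -0.0]],
```

View pics/w1.png

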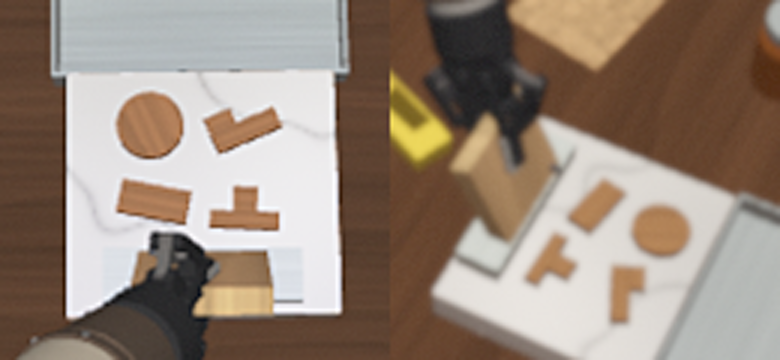

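Emit:
drive_tool --deltas '[[[-0.06,0.11,0.19],[0,0,0]],[[-0.06,0.11,0.19],[0,0,0]],[[-0.05,0.08,0.15],[0,0,0]],[[0,0,0],[0,0,0]],[[0,0,0],[0,0,0]]]'

```text
clock: 18.8
position: [523.3, 27.8, 109.7]
ee_rot: [-0.661, 0.703, -0.258, 0.044]
contact_force: [1.2, -0.0, -7.0]
gripper_width: 21.5
grasp_force: 59.5
```

Emit:
drive_tool --deltas '[[[-0.06,-0.45,0.2],[0,0,0]],[[-0.13,-0.9,0.4],[0,0,0]],[[-0.13,-0.91,0.4],[0,0,0]],[[-0.13,-0.91,0.4],[0,0,0]],[[-0.13,-0.9,0.4],[0,0,0]],[[-0.13,-0.91,0.4],[0,0,0]]]'

```text
clock: 19.4
position: [579.1, 28.4, 109.6]
ee_rot: [-0.661, 0.703, -0.258, 0.044]
contact_force: [-0.5, 0.5, -5.6]
gripper_width: 21.4
grasp_force: 59.7
```

```bash
cat > st.py <<'E'
from kin import *
from bench import arm
import sys
s=arm.read_state();c=now()
r=c[1]*C0[1].inv()  # scraper rot rel
P=c[0]-r.apply(C0[0]-S0[0]); L=R.from_euler("z",-SLAB[1]).apply(P-SLAB[0])
print("slab-frame scraper",L.round(1),"rot",np.degrees((r*S0[1]).as_rotvec()).round(2),s["clock"],s["joints"].round(2),s["contact_force"].round(1))
E
python3 st.py; python3 -c "
from kin import *
plan(now(),[on_slab(102,1,2)],10)"
```

```text
slab-frame scraper [-22.5   0.1  41.8] rot [-0.04  0.1   0.59] 19.4 [ 0.29  0.31 -0.89  1.47 -0.42 -1.74] [-0.5  0.5 -5.6]
# 13
[[-0.13, -0.87, 0.38], [0.0, -0.0, 0.0]],
[[-0.13, -0.87, 0.38], [0.0, -0.0, 0.0]],
[[-0.13, -0.87, 0.38], [0.0, -0.0, 0.0]],
[[-0.13, -0.87, 0.38], [0.0, -0.0, 0.0]],
[[-0.13, -0.87, 0.38], [0.0, -0.0, 0.0]],
[[-0.13, -0.87, 0.38], [0.0, -0.0, 0.0]],
[[-0.13, -0.87, 0.38], [0.0, -0.0, 0.0]],
[[-0.13, -0.87, 0.38], [0.0, -0.0, 0.0]],
[[-0.13, -0.86, 0.38], [0.0, -0.0, 0.0]],
[[-0.13, -0.87, 0.38], [0.0, -0.0, 0.0]],
[[-0.14, -0.86, 0.38], [0.0, -0.0, 0.0]],
[[-0.13, -0.87, 0.38], [0.0, -0.0, 0.0]],
[[-0.14, -0.86, 0.38], [0.1, -0.0, 0.1]],
```

Emit:
drive_tool --deltas '[[[-0.13,-0.87,0.38],[0,0,0]],[[-0.13,-0.87,0.38],[0,0,0]],[[-0.13,-0.87,0.38],[0,0,0]],[[-0.13,-0.87,0.38],[0,0,0]],[[-0.13,-0.87,0.38],[0,0,0]],[[-0.13,-0.87,0.38],[0,0,0]]]'

```text
clock: 20.0
position: [636.4, 29.3, 109.9]
ee_rot: [-0.661, 0.703, -0.258, 0.044]
contact_force: [-0.7, 0.1, -6.2]
gripper_width: 21.1
grasp_force: 59.7
```

```bash
python3 st.py
python3 - <<'E'
from kin import *
from bench import get_image
plan(now(),[on_slab(105,1,2)],10)
a=get_image("top")["img"][80:210,230:360,::-1];b=get_image("scene")["img"][140:270,300:430,::-1]
cv2.imwrite("pics/w2.png",cv2.resize(np.hstack([a,b]),None,fx=3,fy=3,interpolation=2))
E
```

```text
slab-frame scraper [34.8  0.4 42. ] rot [-0.04  0.1   0.59] 20.0 [ 0.29  0.38 -0.76  1.36 -0.43 -1.62] [-0.7  0.1 -6.2]
# 8
[[-0.12, -0.79, 0.35], [0.0, -0.0, 0.0]],
[[-0.12, -0.79, 0.35], [0.0, -0.0, 0.0]],
[[-0.12, -0.8, 0.35], [0.0, -0.0, 0.0]],
[[-0.12, -0.79, 0.35], [0.0, -0.0, 0.0]],
[[-0.12, -0.8, 0.35], [0.0, -0.0, 0.0]],
[[-0.12, -0.79, 0.35], [0.0, -0.0, 0.0]],
[[-0.13, -0.8, 0.35], [0.0, -0.0, 0.0]],
[[-0.12, -0.79, 0.35], [0.1, -0.0, 0.1]],
```

View pics/w2.png

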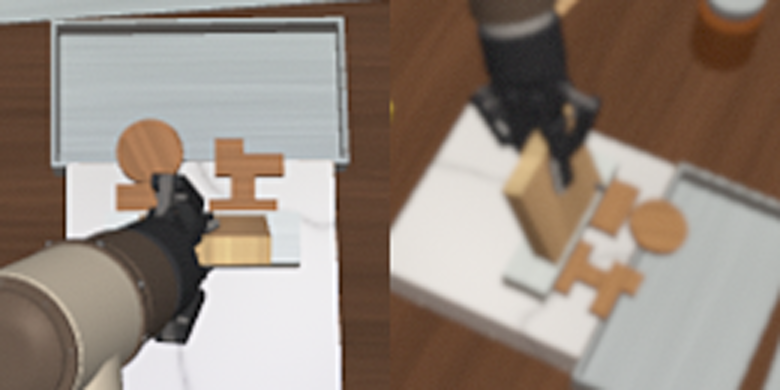

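The wipe pushes all four pieces ahead of the face; disc (crop 150,150) and ell are passing over the edge. Continue.

Emit:
drive_tool --deltas '[[[-0.12,-0.8,0.35],[0,0,0]],[[-0.12,-0.8,0.35],[0,0,0]],[[-0.12,-0.8,0.35],[0,0,0]],[[-0.12,-0.8,0.35],[0,0,0]],[[-0.12,-0.8,0.35],[0,0,0]],[[-0.12,-0.8,0.35],[0,0,0]],[[-0.13,-0.8,0.35],[0,0,0]],[[-0.12,-0.8,0.35],[0,0,0]],[[0,0,0],[0,0,0]],[[0,0,0],[0,0,0]],[[0,0,0],[0,0,0]]]'

```text
clock: 21.2
position: [705.7, 30.4, 109.9]
ee_rot: [-0.661, 0.703, -0.258, 0.044]
contact_force: [-0.3, -0.5, -5.5]
gripper_width: 21.4
grasp_force: 59.7
```

```bash
python3 st.py
python3 - <<'E'
from kin import *
from bench import get_image
plan(now(),[on_slab(100,1,60)],60)
a=get_image("top")["img"][80:210,230:360,::-1];b=get_image("scene")["img"][140:270,320:450,::-1]
cv2.imwrite("pics/w3.png",cv2.resize(np.hstack([a,b]),None,fx=3,fy=3,interpolation=2))
E
```

```text
slab-frame scraper [104.    0.8  42. ] rot [-0.05  0.13  0.59] 21.2 [ 0.3   0.48 -0.58  1.19 -0.46 -1.44] [-0.3 -0.5 -5.5]
# 1
[[1.66, -2.06, -5.17], [0.1, -0.0, 0.1]],
```

View pics/w3.png

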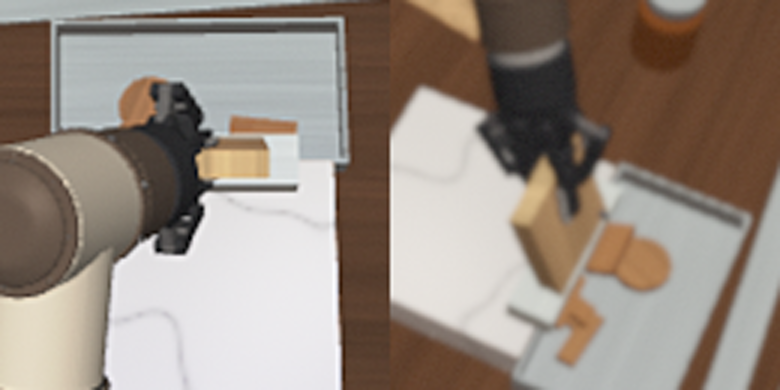

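Emit:
drive_tool --deltas '[[[0.2,-0.2,-0.6],[0,0,0]],[[0.4,-0.5,-1.2],[0,0,0]],[[0.4,-0.5,-1.2],[0,0,0]],[[0.4,-0.5,-1.2],[0,0,0]],[[0.26,-0.36,-0.97],[0,0,0]],[[0,0,0],[0,0,0]]]'

```text
clock: 21.9
position: [702.5, 31.2, 170.4]
ee_rot: [-0.661, 0.703, -0.259, 0.046]
contact_force: [0.1, 1.0, -5.9]
gripper_width: 21.3
grasp_force: 59.8
```

```bash
python3 st.py
python3 - <<'E'
from kin import *
p=plan(now(),[hold(600,200,100,-.08)],38)
p=plan(p,[hold(468.9,378.6,80,-.18)],38)
E
```

```text
slab-frame scraper [101.2   1.8 102.6] rot [ 0.05 -0.13  0.6 ] 21.9 [ 0.37  0.41 -0.49  0.93 -0.57 -1.21] [ 0.1  1.  -5.9]
# 6
[[-2.38, 1.75, -1.58], [-0.3, 0.4, 0.7]],
[[-2.34, 1.79, -1.59], [-0.3, 0.4, 0.7]],
[[-2.31, 1.83, -1.59], [-0.2, 0.4, 0.8]],
[[-2.28, 1.86, -1.6], [-0.3, 0.3, 0.7]],
[[-2.24, 1.9, -1.61], [-0.2, 0.4, 0.8]],
[[-2.21, 1.94, -1.62], [-0.3, 0.3, 0.7]],
# 6
[[-2.45, 2.34, -1.55], [-0.3, 0.4, 0.8]],
[[-2.41, 2.39, -1.56], [-0.3, 0.4, 0.8]],
[[-2.36, 2.43, -1.56], [-0.2, 0.4, 0.8]],
[[-2.32, 2.47, -1.57], [-0.3, 0.4, 0.9]],
[[-2.27, 2.51, -1.57], [-0.2, 0.4, 0.8]],
[[-2.22, 2.54, -1.57], [-0.2, 0.5, 0.9]],
```

Emit:
drive_tool --deltas '[[[-1.2,0.9,-0.8],[-0.1,0.2,0.4]],[[-2.4,1.8,-1.6],[-0.3,0.4,0.7]],[[-2.3,1.8,-1.6],[-0.2,0.4,0.7]],[[-2.3,1.85,-1.6],[-0.3,0.4,0.8]],[[-2.3,1.9,-1.6],[-0.2,0.4,0.7]],[[-2.2,1.9,-1.6],[-0.3,0.3,0.7]],[[-2.3,2.1,-1.6],[-0.3,0.4,0.8]],[[-2.4,2.35,-1.55],[-0.3,0.4,0.8]],[[-2.4,2.4,-1.55],[-0.2,0.4,0.8]],[[-2.4,2.4,-1.55],[-0.3,0.4,0.8]],[[-2.3,2.5,-1.55],[-0.2,0.4,0.8]]]'

```text
clock: 23.0
position: [486.7, 331.3, 149.9]
ee_rot: [-0.601, 0.755, -0.261, 0.022]
contact_force: [0.5, 1.2, -5.9]
gripper_width: 21.3
grasp_force: 59.9
```

```bash
python3 st.py
python3 - <<'E'
from kin import *
p=plan(now(),[hold(468.9,378.6,70,-.18)],30)
E
```

```text
slab-frame scraper [-111.2  301.6   82. ] rot [-0.08  0.18 -8.85] 23.0 [ 1.08  0.42 -0.47  0.62 -0.96 -1.74] [ 0.5  1.2 -5.9]
# 2
[[-1.75, 1.99, -0.84], [-0.1, 0.3, 0.7]],
[[-1.71, 2.02, -0.84], [-0.2, 0.2, 0.7]],
```

Emit:
drive_tool --deltas '[[[-1.5,1.7,-0.7],[-0.1,0.3,0.6]],[[-0.8,0.9,-0.3],[-0.1,0.1,0.4]],[[0,0,0],[0,0,0]],[[0,0,0],[0,0,0]],[[0,0,0],[0,0,0]]]'

```text
clock: 23.5
position: [467.7, 357.4, 141.5]
ee_rot: [-0.594, 0.761, -0.262, 0.02]
contact_force: [0.3, -0.1, -5.8]
gripper_width: 21.1
grasp_force: 60.0
```

```bash
python3 st.py
python3 - <<'E'
from kin import *
p=plan(now(),[hold(468.9,378.6,70,-.18)],30,2)
p=plan(p,[hold(468.9,378.6,12,-.18)],12)
E
```

```text
slab-frame scraper [-129.8  327.5   73.6] rot [-0.14  0.07 -9.97] 23.5 [ 1.13  0.45 -0.44  0.59 -0.99 -1.79] [ 0.3 -0.1 -5.8]
# 1
[[-1.35, 1.59, -0.79], [-0.1, 0.0, 0.4]],
# 5
[[-0.32, 0.49, 1.0], [0.0, 0.0, -0.0]],
[[-0.32, 0.49, 1.0], [0.0, 0.0, -0.0]],
[[-0.32, 0.49, 1.0], [0.0, 0.0, -0.0]],
[[-0.33, 0.49, 1.0], [0.0, 0.0, -0.0]],
[[-0.32, 0.49, 1.0], [0.0, 0.0, -0.0]],
```

Also use a no-view image check: count brown pixels left on the slab and in the tray.

Emit:
drive_tool --deltas '[[[-0.7,0.8,-0.4],[-0.1,0,0.2]],[[-0.65,0.8,-0.4],[0,0,0.2]],[[-0.3,0.5,1.0],[0,0,0]],[[-0.3,0.5,1.0],[0,0,0]],[[-0.3,0.5,1.0],[0,0,0]],[[-0.3,0.5,1.0],[0,0,0]],[[0,0,0],[0,0,0]],[[0,0,0],[0,0,0]],[[0,0,0],[0,0,0]]]'

```text
clock: 24.4
position: [454.0, 376.1, 92.0]
ee_rot: [-0.592, 0.763, -0.261, 0.021]
contact_force: [0.4, 0.4, -5.8]
gripper_width: 21.4
grasp_force: 60.0
```

```bash
python3 st.py
python3 - <<'E'
from kin import *
from bench import get_image
p=plan(now(),[hold(468.9,378.6,12,-.18)],8,2)
im=get_image("top")["img"].astype(int); b=(im[:,:,0]-im[:,:,2]>40)&(im[:,:,0]>120)
i0=cv2.imread("pics/top0.png")[:,:,::-1].astype(int);b0=(i0[:,:,0]-i0[:,:,2]>40)&(i0[:,:,0]>120)
def area(b,x0,x1,z):
    c=[SLAB[0]+R.from_euler("z",.01).apply([x,y,z]) for x,y in((x0,118),(x0,-118),(x1,-118),(x1,118))]
    m=np.zeros(b.shape,np.uint8);cv2.fillPoly(m,[proj("t",c).round().astype(int)],1)
    m=m.astype(bool)&b;n,l,st,ce=cv2.connectedComponentsWithStats(m.astype(np.uint8));return m.sum(),st[1:].tolist()
print("slab before",area(b0,-108,108,40),"\nslab now",area(b,-108,109,40),"\ntray now",area(b,112,246,10))
E
```

```text
slab-frame scraper [-143.1  346.6   24.2] rot [ 1.000e-01 -1.000e-02 -1.024e+01] 24.4 [ 1.16  0.52 -0.48  0.62 -0.91 -1.88] [ 0.4  0.4 -5.8]
# 2
[[-0.14, 0.21, 0.56], [-0.0, 0.1, 0.0]],
[[-0.14, 0.22, 0.55], [-0.0, 0.0, 0.0]],
slab before (np.int64(1056), [[269, 141, 22, 22, 378], [298, 146, 26, 15, 216], [342, 158, 1, 2, 2], [269, 170, 25, 15, 259], [300, 172, 23, 15, 201]]) 
slab now (np.int64(2), [[342, 158, 1, 2, 2]]) 
tray now (np.int64(815), [[270, 106, 22, 27, 525], [299, 119, 30, 14, 290]])
```

Emit:
drive_tool --deltas '[[[-0.14,0.21,0.55],[0,0,0]],[[-0.14,0.22,0.55],[0,0,0]],[[-0.1,0.15,0.3],[0,0,0]],[[0,0,0],[0,0,0]],[[0,0,0],[0,0,0]]]'

```text
clock: 24.95
position: [454.4, 374.9, 75.8]
ee_rot: [-0.592, 0.762, -0.261, 0.021]
contact_force: [-0.2, 0.6, -6.2]
gripper_width: 21.2
grasp_force: 59.9
```

```bash
python3 st.py
python3 - <<'E'
from kin import *
p=plan(now(),[hold(468.9,378.6,5.5,-.18)],1.2,2)
E
```

```text
slab-frame scraper [-142.7  345.3    8. ] rot [  0.03   0.02 -10.24] 24.95 [ 1.16  0.54 -0.5   0.64 -0.88 -1.91] [-0.2  0.6 -6.2]
# 3
[[-0.04, 0.03, 0.07], [0.0, 0.0, 0.0]],
[[-0.04, 0.02, 0.07], [0.0, 0.0, 0.0]],
[[-0.03, 0.03, 0.07], [0.0, 0.1, 0.1]],
```

Emit:
drive_tool --deltas '[[[-0.04,0.03,0.07],[0,0,0]],[[-0.04,0.02,0.07],[0,0,0]],[[0,0,0],[0,0,0]]]'

```text
clock: 25.25
position: [454.7, 375.2, 74.3]
ee_rot: [-0.592, 0.762, -0.261, 0.021]
contact_force: [0.1, -0.1, -6.0]
gripper_width: 21.2
grasp_force: 59.9
```

Emit:
drive_tool --deltas '[[[-0.02,0.02,0.05],[0,0,0]],[[0,0,0],[0,0,0]]]'

```text
clock: 25.45
position: [454.7, 375.2, 73.7]
ee_rot: [-0.592, 0.762, -0.261, 0.021]
contact_force: [0.7, 0.2, -6.4]
gripper_width: 21.3
grasp_force: 59.9
```

Emit:
drive_tool --deltas '[[[-0.01,0.02,0.04],[0,0,0]],[[0,0,0],[0,0,0]]]'

```text
clock: 25.65
position: [454.7, 375.1, 73.2]
ee_rot: [-0.592, 0.762, -0.261, 0.021]
contact_force: [-0.9, -0.4, -6.6]
gripper_width: 21.5
grasp_force: 59.9
```

Emit:
drive_tool --deltas '[[[-0.01,0.02,0.04],[0,0,0]],[[0,0,0],[0,0,0]]]'

```text
clock: 25.85
position: [454.7, 375.2, 72.9]
ee_rot: [-0.592, 0.762, -0.261, 0.021]
contact_force: [0.9, -0.3, -5.3]
gripper_width: 21.3
grasp_force: 60.0
```

Emit:
drive_tool --deltas '[[[-0.01,0.02,0.03],[0,0,0]],[[0,0,0],[0,0,0]]]'

```text
clock: 26.05
position: [454.7, 375.2, 72.9]
ee_rot: [-0.592, 0.762, -0.262, 0.021]
contact_force: [0.1, 0.0, -3.0]
gripper_width: 21.2
grasp_force: 60.5
```

Emit:
drive_tool --deltas '[[[-0.01,0.02,0.03],[0,0,0]],[[0,0,0],[0,0,0]]]'

```text
clock: 26.25
position: [454.7, 375.2, 72.9]
ee_rot: [-0.591, 0.762, -0.262, 0.021]
contact_force: [-1.5, -1.2, 1.6]
gripper_width: 21.6
grasp_force: 61.0
```

Emit:
drive_tool --deltas '[[[0,0,0],[0,0,0]],[[0,0,0],[0,0,0]],[[0,0,0],[0,0,0]],[[0,0,0],[0,0,0]]]' --claw 5

```text
clock: 26.65
position: [454.8, 375.3, 72.3]
ee_rot: [-0.592, 0.762, -0.261, 0.021]
contact_force: [1.1, -0.2, 0.4]
gripper_width: 49.9
grasp_force: 0.0
```

Emit:
drive_tool --deltas '[[[0,0,-0.8],[0,0,0]],[[0,0,-1.5],[0,0,0]],[[0,0,-2.0],[0,0,0]],[[0,0,-2.5],[0,0,0]],[[0,0,-2.5],[0,0,0]],[[0,-1,-2.5],[0,0,0]],[[0,1.5,-2.5],[0,0,0]],[[0,2.5,-2.5],[0,0,0]],[[0,3,-1],[0,0,0]],[[0,3,-1],[0,0,0]],[[0,0,0],[0,0,0]]]'

```text
clock: 27.75
position: [307.7, 461.8, 196.5]
ee_rot: [-0.593, 0.761, -0.261, 0.021]
contact_force: [-0.2, 0.5, -0.2]
gripper_width: 50.2
grasp_force: 0.0
```

Run:
```python
from kin import *
from bench import arm,get_image
s=arm.read_state();print(s["position"],s["clock"],s["contact_force"],s["joints"].round(2))
d=get_image("top")["img"].astype(int)
cv2.imwrite("pics/end.png",d[:,:,::-1])
m=(d.max(2)-d.min(2)<30)&(d.min(2)>190)   # foot's bright top
m[:,:115]=0;m[:,225:]=0;m[:195]=0;m[270:]=0
ys,xs=np.nonzero(m);print("foot px",m.sum(),xs.min(),xs.max(),ys.min(),ys.max())
print("expected corners",[proj("t",R.from_euler("z",-.18).apply([x,y,22])+[468.9,378.6,5])[0].round(1).tolist() for x,y in((23,85),(23,-85),(-23,-85))])
i=[np.argmin(xs*1.-ys),np.argmax(xs*1.-ys),np.argmax(xs*1.+ys)]
print([(xs[k],ys[k]) for k in i])
# tray pieces ascii
t=d[100:140,262:332];b=(t[:,:,0]-t[:,:,2]>40)&(t[:,:,0]>110)
print("\n".join(str(100+r)+"".join("#" if v else "." for v in row) for r,row in enumerate(b) if row.any()))
```

```text
[307.6584717  461.7843931  196.48894609] 27.75 [-0.23539991  0.51499216 -0.17713561] [ 1.47  0.41 -0.29  0.41 -1.26 -1.92]
foot px 334 132 198 215 243
expected corners [[134.7, 214.4], [199.0, 225.9], [195.1, 243.4]]
[(np.int64(132), np.int64(226)), (np.int64(198), np.int64(226)), (np.int64(195), np.int64(243))]
106...............########...............................................
107............############..............................................
108...........##############.............................................
109..........################............................................
110..........##################..........................................
111.........###################..........................................
112........####################..........................................
113........#####################.........................................
114........#####################.........................................
115........#####################.........................................
116........#####################..............
[... 629 characters left out ...]
..######################...............#####################....
126........######################..............######################....
127........######################........#######################....#....
128........######################.......#######################..........
129........######################.......#######################..........
130........######################.......#######################..........
131........######################........######################..........
132........###############...............######################..........[ WARN:0@2.331] global loadsave.cpp:1063 imwrite_ Unsupported depth image for selected encoder is fallbacked to CV_8U.
```

```bash
python3 -c "
from bench import arm
print(arm.job_done())"
```

```text
the job is handed in; nothing more can be done
None
```

I wiped all four offcuts off the slab into the tray with the foot about 2 mm above the marble, set the scraper back on its foot in the middle of the mat, let go, and handed in at about 28 s. An early wipe approach ran wrist joint 5 up to its range limit at -0.16 rad, so I set the scraper down and regripped it. The offcuts look partly stacked in the tray.

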